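# Turn the jaguar plaque over for its back to be painted

## Task

The front of the jaguar plaque is dry and its back is next. Get under its edge at the finger notch of the foam nest, lift that edge first and tip the plaque up on its far edge until it leans on the pine block, then take it from there, turn it over and lay it flat on the cork face of the banding wheel, back side up and wholly on the cork. It is brittle clay, so lower it rather than let it drop, and leave the other things on the bench where they are.

Things in the scene. Friction and masses are not known exactly. Their poses are not given: they have to be found in the camera images.
- board: Fixed work board, pale ash 260 (x) x 200 (y) x 18 mm on battens, top at z = 50 mm. Origin: centre of its footprint on the bench; x points from the notch side towards the pine block, z up. Foam nest, pine block and C-clamp are fixed on it and rigid. The iron clamp stands at x +100 to +162, y -100 to -55, up to z = 170 mm.
- nest (a point): Centre of the pocket's floor in the dark grey firm foam nest, at (28.5, 0, 92) mm in the board's frame, same axes. In that frame the foam is x -50 to +90, y -85 to +85, top z = 100; the rectangular pocket is x -21 to +78, y -56.5 to +56.5, 8 mm deep, and holds the plaque with 1.5 mm play all round.
- notch (a point): On the floor of the foam's finger notch, straight below the plaque's edge: (-21, 0, 58) mm in the board's frame. The notch is 70 mm wide (y -35 to +35), open to the front and above, from the foam's front face (x = -50) to x = -3, so it runs 18 mm in under the plaque, whose underside is 34 mm above the notch floor.
- nest_far (a point): Middle of the pocket floor's far edge, (78, 0, 92) mm in the board's frame, at the foot of the pocket's far wall, 12 mm thick and 8 mm high; right behind that wall is the block. The plaque tips up about this line.
- block_top (a point): Middle of the upper front edge of the plain pine holding block, (90, 0, 145) mm in the board's frame. The block is x +90 to +130, y -55 to +100, with an upright front face; beside it at y -100 to -55 a low ledge is held by the clamp.
- plaque: Loose flat terracotta plaque 96 (x) x 110 (y) x 14 mm, 0.2 to 0.36 kg. Origin: centre of its back face (plain clay, small brass hanger); z points out of the front (yellow jaguar face on turquoise). It starts front up in the pocket, top 6 mm above the foam, -x edge over the notch. Leaning on the block it is about 13 degrees past upright, -x edge on top, 185 mm above the bench.
- plaque_lift (a point): Middle of the plaque's -x edge (the edge to lift), half way through its thickness.
- plaque_foot (a point): Middle of the plaque's +x edge (the edge it tips on), half way through its thickness.
- wheel: Banding wheel (painter's turntable), locked and fixed: iron foot, round head 220 mm across and 12 mm thick with a cork face 214 mm across, top 70 mm above the bench. Origin: centre of its foot, z up. It stands to the left or to the right of the board.
- wheel_top (a point): Centre of the wheel's cork face.
- bowl: Speckled blue enamel bowl, 132 mm across, 52 mm high, loose; origin at the centre of its foot. It stands on the other side of the board from the wheel. Bystander.
- jaguar: Red terracotta jaguar figurine standing on four legs, about 140 long, 45 wide, 85 mm high, loose; origin on the bench under its middle. Bystander.
- dove1: Cream clay dove whistle, about 80 long, 50 wide, 58 mm high, loose; origin under its middle. Bystander.
- dove2: The other cream clay dove whistle, the same size. Bystander.
- stick: Maple pointing stick, 158 mm long, 12 mm thick, lying on the bench; origin under its middle. Bystander.
- pot1: Small turquoise paint pot with a white lid, 52 mm across, 54 mm high; origin under its centre. Bystander.
- pot2: Small yellow paint pot with a white lid, the same size. Bystander.
Not all that is in view belongs to the job. Of the things like the plaque, leave any that is black; of the rest the smaller one is meant.

How it is judged:
By the outcome, as a careful person would: the job done as asked, in the order asked, and still so for the second after the job is handed in, with the robot touching nothing.
It also fails if it takes over 56 s, if anything falls off the work surface, if the arm or the gripper's body presses on something with over 40 N, if the wrist force passes 120 N, or if a joint passes its speed limit or range.

## Robot

A 6-joint arm with a two-finger parallel gripper is mounted at the origin on the work surface. World frame = base frame: x ahead of the robot, y to its left, z up, the work surface at z = 0. Lengths are in m, angles in rad, forces in N, time in s.
With the tool pointing down it reaches from about 0.3 to 0.85 m from the base axis. Payload 5.4 kg.
Tool frame: the origin (TCP) lies midway between the tips of the shut fingers; the grasp point (between the pads) lies 19 mm behind it (bot.grip_depth is the y of the grasp point in the tool frame, in m); y points along the fingers, z is the direction in which the jaws open and shut, and the axes are right-handed (so a half turn about y gives the same grasp; the last joint's range is limited). The gripper opens to 85 mm and grips with 20 to 120 N. Pads are 22 mm wide; open, the fingers measure 114 mm over their backs; the gripper's body (76 mm by 85 mm) begins 54 mm behind the grasp point. The pads swing forward as they close: fully open they stand 13 mm farther back than shut.
Start: joints at [1.111, 0.158, 1.597, -0, 1.386, -0.21], TCP at [0.142, 0.557, 0.231] pointing down, gripper open.
Joint ranges: [-2.91, 2.91], [-0.94, 2.29], [0.18, 2.7], [-1.29, 4.43], [0.17, 2.64], [-3, 3]. Speed limits (rad/s): [2.57, 2.57, 3.14, 3.14, 3.14, 3.14].

## Interface

Orientations are given as a rotation vector (axis times angle).
In Python, from station import bot gives the robot as it stands. The module is installed in compiled form; this text tells all that it offers.
- The arm moves only by the tool step_arm, never from a script. Its argument "increments" is text: rows parted by semicolons, each of 6 numbers parted by spaces: the shift along the world's x, y, z in cm, then the turn, a rotation vector about the world's x, y, z in degrees. In form: dx dy dz wx wy wz; .... A call has 1 to 10 rows; each row is the pose to reach, as a shift and turn from the pose commanded when the call began; what a row does not reach only later rows make up. A row lasts 1/10 s, in which the tool goes at most 50 mm and 8.59 degrees, less where a joint would pass 70% of its speed; a pose out of reach is approached as far as the arm can. A call with a gripper value outside its range is refused whole. "claw" is the finger opening in cm, from 0 to 8.54, set as the call begins (left out, the last holds). The fingers move at their own pace and stop on an object; "squeeze" is the grip in N (left out, the last holds). Time passes only in rows, so rows that repeat a pose let the fingers close. It gives the time, the measured TCP pose, the force and the opening at its end, in the units of the state.
- bot.get_obs(): the state, without advancing time (a new reading comes with each control period).
- bot.get_image(name): name is "side" or "top" or "wrist"; returns (picture, depth): 400x640x3 uint8, red, green, blue; 400x640 float32, m along the optical axis (not along the pixel's ray), 0 where there is no reading.
- bot.camera_model(name): a dict with "fx", "fy", "cx", "cy" (pixels), "distortion" ([k1, k2, p1, p2, k3] as OpenCV has them; the pictures are not rectified), "T" (4x4, takes a point from camera to world coordinates). Camera axes: x right, y down, z forward; pixel columns grow to the right and rows downward; lengths in m; the calibration is good to about 2 mm. A picture is of the moment at which its call begins: read the wrist's pose just before it. camera_model takes no time and is no camera call; for the wrist camera it gives the pose at the moment of the call.
- bot.hand_in(): hands the job in, once; it reports no verdict.
The state is a dict: "t": time; "q": joint angles; "joint_vel": joint speeds; "joint_torque": joint torques, N m; "ee_pos": TCP position; "tcp_rot": TCP orientation; "force": force on the tool from outside, world axes, zero at the start; "moment": the same for the moment, N m; "width": finger opening in m.
Only numpy, scipy, OpenCV 4.12 (cv2) and the standard library are available. Lean on these libraries where they do the work, as an engineer would, in place of code of your own. Each camera call takes 0.05 s, during which the arm holds its last target.

## Working session

There is one attempt and no reset: what is moved stays moved. The work goes in short steps, Python scripts to look and compute and a tool call to move; the robot and the scene stay as the last step left them, time stands still between calls to the robot, and variables do not carry over. Pictures are saved under pics/ and viewed, and the job is handed in when it is done.

Besides the shell and the picture viewer there is one more tool, called after "Call:" by a JSON object that holds its "method" and its "body", one argument or row to a line. step_arm: Moves the arm, as the interface text tells. Its arguments: {"type":"object","properties":{"increments":{"type":"string"},"claw":{"type":"number"},"squeeze":{"type":"number"}},"required":["increments"]}

```bash
mkdir -p pics
cat > h.py <<'E'
import numpy as np, cv2
from station import bot
def K(n):
    m=bot.camera_model(n); return np.array([[m['fx'],0,m['cx']],[0,m['fy'],m['cy']],[0,0,1.]]),np.array(m['distortion'],float),np.array(m['T'])
def ray(n,uv,M=None):
    k,d,T=M or K(n); p=cv2.undistortPoints(np.array(uv,float).reshape(-1,1,2),k,d).reshape(-1,2)
    r=np.c_[p,np.ones(len(p))]@T[:3,:3].T; return T[:3,3],r
def onz(n,uv,z,M=None):
    o,r=ray(n,uv,M); return o+r*((z-o[2])/r[:,2])[:,None]
def proj(n,P,M=None):
    k,d,T=M or K(n); R=T[:3,:3].T; rv=cv2.Rodrigues(R)[0]; return cv2.projectPoints(np.array(P,float).reshape(-1,3),rv,-R@T[:3,3],k,d)[0].reshape(-1,2)
def snap(n,f):
    M=K(n); im,dp=bot.get_image(n); cv2.imwrite('pics/'+f+'.png',im[...,::-1]); np.savez('pics/'+f+'.npz',im=im,dp=dp,k=M[0],d=M[1],T=M[2]); return im,dp,M
E
python3 - <<'E'
from h import *
print(bot.get_obs())
for n in('side','top','wrist'):
    im,dp,M=snap(n,n+'0'); print(n,M[0][0,0],M[2].round(3).tolist())
E
```

```text
{'t': 0.0, 'q': array([ 1.11091079e+00,  1.59065161e-01,  1.59824503e+00, -3.01257447e-06,
        1.38623070e+00, -2.10090443e-01]), 'joint_vel': array([-0.00040629, -0.00056638,  0.00058073,  0.00019784,  0.00061237,
        0.00046159]), 'joint_torque': array([-6.18660360e-04, -3.96003306e+01, -3.31429696e+01, -2.88114579e-04,
        8.52177967e-03, -8.09784325e-06]), 'ee_pos': array([0.14187998, 0.55658601, 0.23030146]), 'tcp_rot': array([-1.56372925,  0.19664752, -0.19564343]), 'force': array([ 0.16096307, -0.73282044,  0.9230409 ]), 'moment': array([-0.00232115,  0.01283223, -0.00676858]), 'width': 0.08550420288195816}
side 395.5628150663158 [[0.936, -0.23, 0.266, 0.117], [-0.352, -0.623, 0.698, -0.993], [0.005, -0.747, -0.665, 1.016], [0.0, 0.0, 0.0, 1.0]]
top 440.62961490178304 [[-0.027, -0.992, 0.12, 0.342], [-1.0, 0.028, 0.006, -0.01], [-0.01, -0.12, -0.993, 1.54], [0.0, 0.0, 0.0, 1.0]]
wrist 275.6363343891777 [[0.248, 0.924, 0.292, 0.067], [0.969, -0.236, -0.076, 0.576], [-0.001, 0.302, -0.953, 0.373], [0.0, 0.0, 0.0, 1.0]]
```

View pics/side0.png

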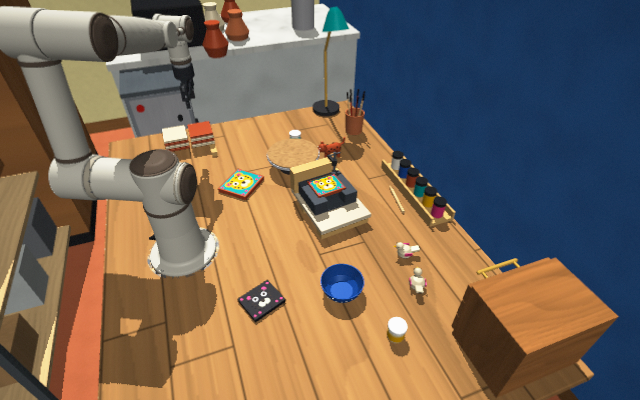

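View pics/top0.png

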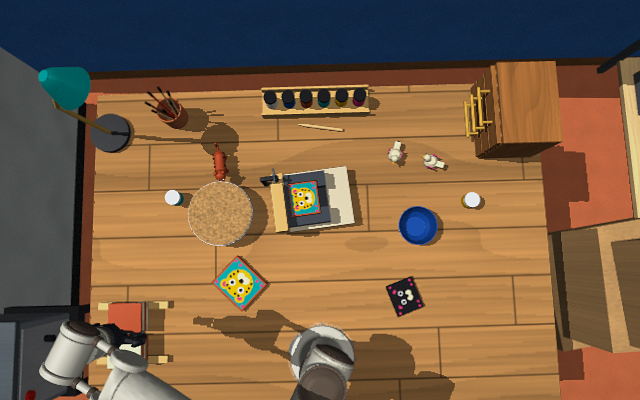

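View pics/wrist0.png

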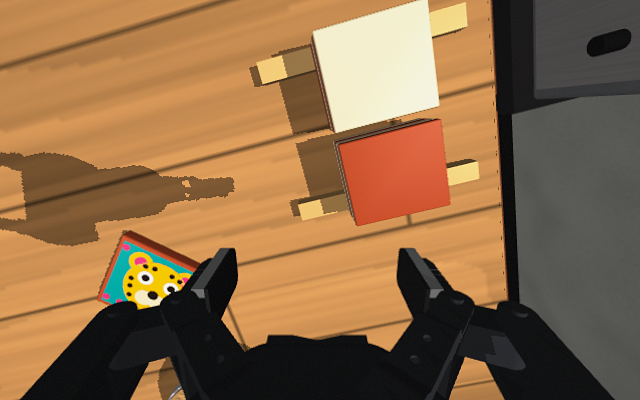

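Run:
```python
from h import *
a=np.load('pics/top0.npz');im=a['im'];M=(a['k'],a['d'],a['T'])
c=im[130:260,160:370,::-1];cv2.imwrite('pics/topz.png',cv2.resize(c,None,fx=3.8,fy=3.8,interpolation=cv2.INTER_CUBIC))
b=np.load('pics/side0.npz')['im'][110:250,230:390,::-1];cv2.imwrite('pics/sidez.png',cv2.resize(b,None,fx=4,fy=4,interpolation=cv2.INTER_CUBIC))
```

```text
(no output)
```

View pics/topz.png

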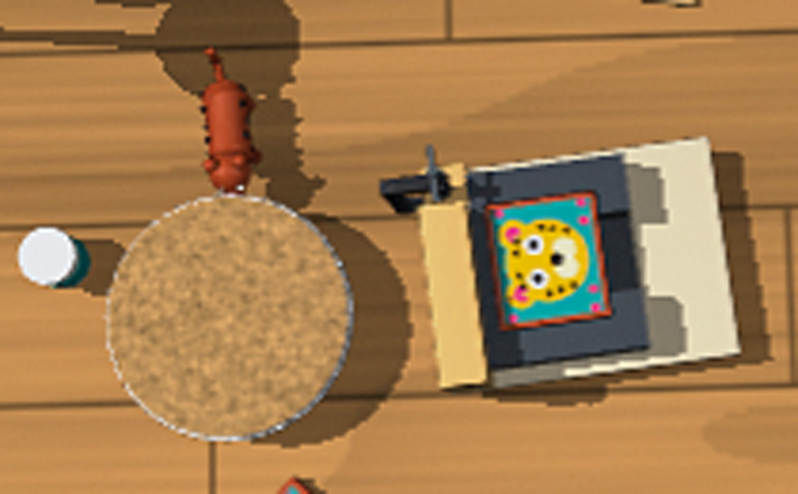

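View pics/sidez.png

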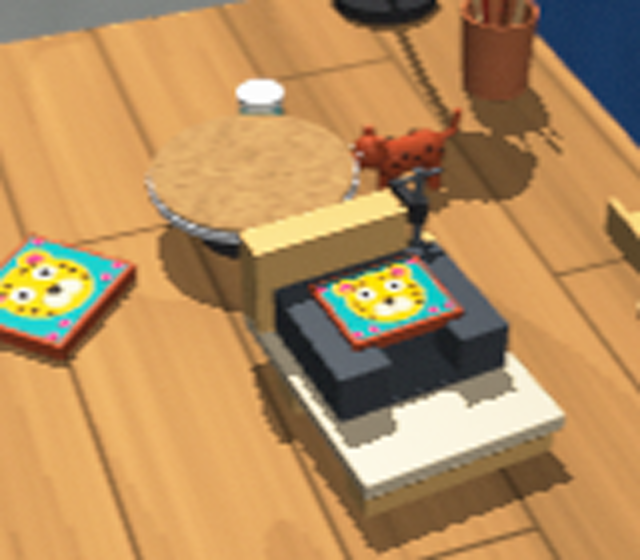

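```bash
cat > m.py <<'E'
from h import *
a=np.load('pics/top0.npz');im=a['im'];M=(a['k'],a['d'],a['T'])
hsv=cv2.cvtColor(im,cv2.COLOR_RGB2HSV)
# plaque: saturated pixels within nest ROI
def show(msk,name): cv2.imwrite('pics/'+name+'.png',cv2.resize(msk[130:260,160:370],None,fx=3.8,fy=3.8,interpolation=0))
roi=np.zeros(im.shape[:2],np.uint8); roi[170:226,284:330]=255
pm=((hsv[...,1]>105)&(hsv[...,2]>60)).astype(np.uint8)*255&roi
pm=cv2.morphologyEx(pm,cv2.MORPH_CLOSE,np.ones((5,5)))
pm=cv2.morphologyEx(pm,cv2.MORPH_OPEN,np.ones((5,5)))
cn=max(cv2.findContours(pm,0,1)[0],key=cv2.contourArea)
print('plaque rect',cv2.minAreaRect(cn))
w=onz('top',cn.reshape(-1,2),.106,M); r=cv2.minAreaRect((w[:,:2]*1000).astype(np.float32)); print('world mm',r)
show(pm,'pm')
# foam: dark bluish
# board: pale low-sat bright
bm=((hsv[...,1]<70)&(hsv[...,2]>150)).astype(np.uint8)*255; r2=np.zeros_like(bm); r2[160:235,284:360]=255; bm&=r2
bm=cv2.morphologyEx(bm,cv2.MORPH_OPEN,np.ones((3,3)))
show(bm,'bm')
E
python3 m.py
python3 - <<'E'
from h import *
a=np.load('pics/top0.npz');im=a['im'];M=(a['k'],a['d'],a['T']);dp=a['dp']
z=lambda p:(p[0]/3.8+160-.4,p[1]/3.8+130-.4)
for n,p,h in [('pl',[(485,206),(597,192),(612,315),(502,330)],.106),('board right',[(709,138),(740,353)],.05),('foam',[(622,155),(650,347)],.1),('block top front/back',[(468,204),(488,382),(420,208),(440,388)],.145)]:
    print(n,(onz('top',[z(q) for q in p],h,M)[:,:2]*1000).round(0).tolist())
# wheel fit from depth
v,u=np.mgrid[0:400,0:640]; P=np.stack([u,v],-1).reshape(-1,2)
o,rr=ray('top',P,M); X=o+rr*dp.reshape(-1)[:,None]
X=X.reshape(400,640,3)
m=(abs(X[...,2]-.07)<.006)&(u>180)&(u<260)&(v>170)&(v<255)
c=max(cv2.findContours(m.astype(np.uint8),0,1)[0],key=cv2.contourArea)
print((np.median(X[m][:,2])),'wheel',cv2.minEnclosingCircle((onz('top',c.reshape(-1,2),.07,M)[:,:2]*1000).astype(np.float32)), X[m].mean(0))
m2=(abs(X[...,2]-.106)<.004)&(u>284)&(u<330)&(v>170)&(v<226);print('plaque by depth',X[m2].mean(0),m2.sum())
for nm,(uu,vv) in dict(pl=(305,198),foam=(325,185),board=(345,190),block=(280,210),jag=(219,160),pot1=(174,198),clamp=(285,180)).items(): print(nm,X[vv,uu].round(3))
E
```

```text
plaque rect ((300.2000427246094, 198.59999084472656), (33.489376068115234, 36.466209411621094), 82.87498474121094)
world mm ((529.8225708007812, 54.84668731689453), (110.9366683959961, 119.257080078125), 5.594654560089111)
pl [[580.0, 97.0], [589.0, -1.0], [482.0, -11.0], [472.0, 84.0]]
board right [[646.0, -103.0], [450.0, -124.0]]
foam [[623.0, -23.0], [454.0, -43.0]]
block top front/back [[576.0, 108.0], [425.0, 94.0], [573.0, 149.0], [421.0, 134.0]]
0.07032424772621326 wheel ((507.4100036621094, 328.4100646972656), 123.04350280761719) [0.49363364 0.32818635 0.07029155]
plaque by depth [0.53019304 0.04116893 0.10575953] 1093
pl [0.531 0.039 0.108]
foam [ 0.574 -0.028  0.094]
board [ 0.562 -0.096  0.051]
block [0.489 0.118 0.148]
jag [0.677 0.333 0.062]
pot1 [0.551 0.49  0.052]
clamp [0.594 0.104 0.099]
```

View pics/pm.png

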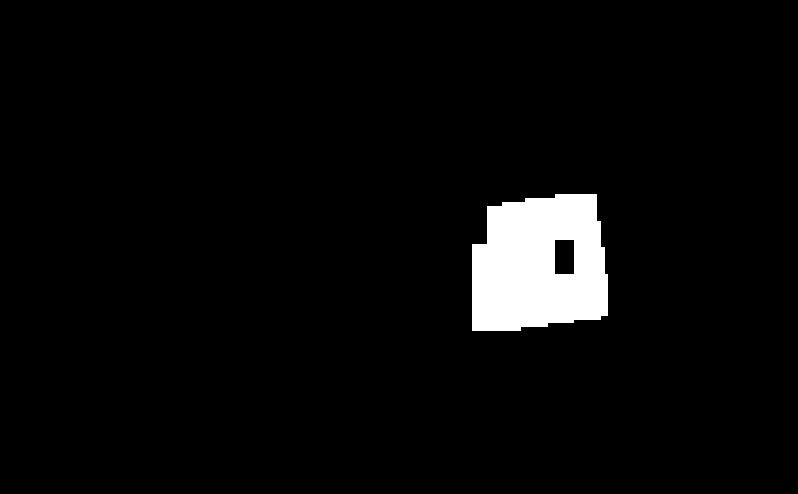

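View pics/bm.png

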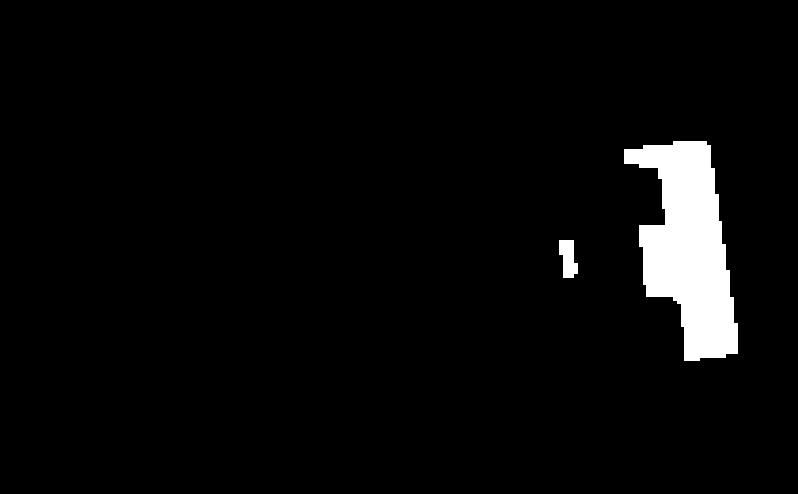

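Call:
{"method": "step_arm", "body": {
  "increments": "5 -5 8 0 0 0;10 -10 13 0 0 0;14 -14 15 0 0 0;18 -18 15 0 0 0;21 -21 15 0 0 0;24 -25 15 0 0 0;27 -29 15 0 0 0;30 -33 15 0 0 0;33 -37 15 0 0 0;35 -40 15 0 0 0"
}}

```text
t: 1.15
ee_pos: [0.448, 0.2153, 0.379]
tcp_rot: [-1.562, 0.196, -0.196]
force: [0.4, 0.7, 0.5]
width: 0.0854
```

Call:
{"method": "step_arm", "body": {
  "increments": "1 -4 0 0 0 0;2 -8 0 0 0 0;2 -12 0 0 0 0;2 -15 0 0 0 0;2 -18 0 0 0 0;2 -18 0 0 0 0;2 -18 0 0 0 0"
}}

```text
t: 1.85
ee_pos: [0.467, 0.0369, 0.3787]
tcp_rot: [-1.561, 0.198, -0.197]
force: [-0.1, 0.0, -0.1]
width: 0.0852
```

Run:
```python
from h import *
o=bot.get_obs();print(o['t'],o['q'].round(3),o['ee_pos'],o['tcp_rot'],o['force'])
R=cv2.Rodrigues(o['tcp_rot'])[0];print(R.round(3))
im,dp,M=snap('wrist','wrist1')
print('cam in tool',(R.T@(M[2][:3,3]-o['ee_pos'])).round(3),(R.T@M[2][:3,:3]).round(2).tolist())
```

```text
1.85 [-0.18  -0.178  1.645  0.     1.675 -1.5  ] [0.46699211 0.03694852 0.37871765] [-1.56129274  0.1975647  -0.19674179] [-0.08788914  0.02472182 -0.14186995]
[[ 0.969 -0.     0.249]
 [-0.249  0.001  0.969]
 [-0.001 -1.     0.   ]]
cam in tool [-0.078 -0.143 -0.001] [[0.0, 0.95, 0.3], [-0.0, -0.3, 0.95], [1.0, -0.0, 0.0]]
```

View pics/wrist1.png

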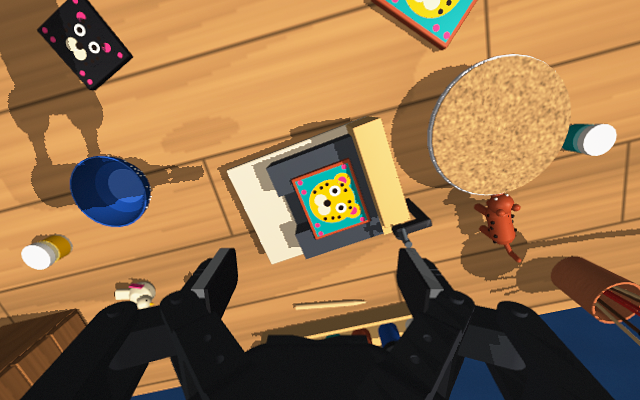

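Run:
```python
from h import *
a=np.load('pics/wrist1.npz');im=a['im'][...,::-1]
cv2.imwrite('pics/w1z.png',cv2.resize(im[110:280,220:440],None,fx=3.6,fy=3.5,interpolation=cv2.INTER_CUBIC))
M=(a['k'],a['d'],a['T']);dp=a['dp']
hsv=cv2.cvtColor(im,cv2.COLOR_BGR2HSV)
v,u=np.mgrid[0:400,0:640];o,rr=ray('',np.stack([u,v],-1).reshape(-1,2),M);X=(o+rr*dp.reshape(-1)[:,None]).reshape(400,640,3)
m=((abs(X[...,2]-.07)<.012)&(u>415)&(u<580)&(v>45)&(v<200)).astype(np.uint8)
m=cv2.morphologyEx(m,cv2.MORPH_OPEN,np.ones((7,7)))
c=max(cv2.findContours(m,0,1)[0],key=cv2.contourArea).reshape(-1,2)
W=onz('',c,.07,M)[:,:2]*1000
A=np.c_[2*W,np.ones(len(W))];s=np.linalg.lstsq(A,(W**2).sum(1),rcond=None)[0];r=np.sqrt(s[2]+s[0]**2+s[1]**2)
print('wheel',s[:2],r, np.std(np.hypot(*(W-s[:2]).T)))
```

```text
wheel [492.97423051 327.48727707] 108.19521330264357 2.941193574231357
```

View pics/w1z.png

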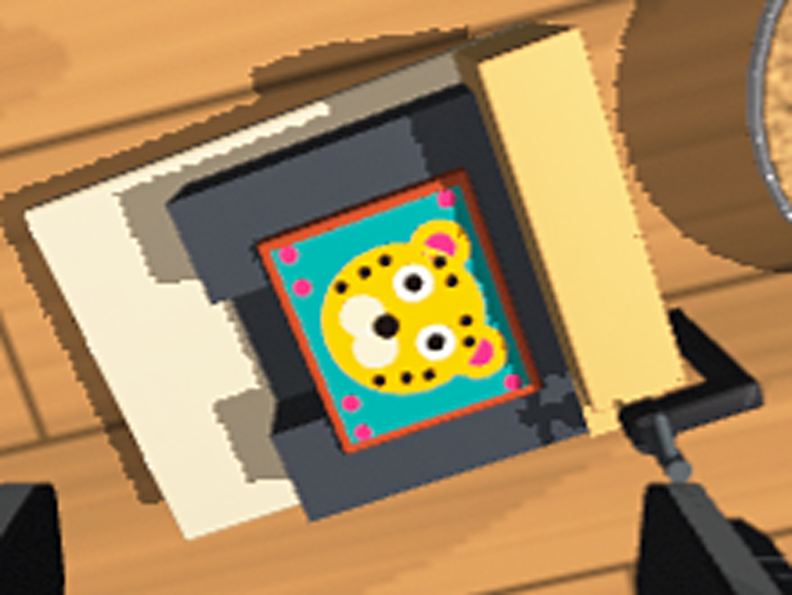

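Run:
```python
from h import *
a=np.load('pics/wrist1.npz');M=(a['k'],a['d'],a['T'])
z=lambda p:(p[0]/3.6+220-.36,p[1]/3.5+110-.36)
L=[]
for n,p,h,B in [('pl',[(258,243),(465,173),(540,387),(348,453)],.106,[(-19.5,55),(76.5,55),(76.5,-55),(-19.5,-55)]),('board',[(24,212),(190,540)],.05,[(-130,100),(-130,-100)]),('foam',[(170,203),(308,521)],.1,[(-50,85),(-50,-85)]),('block',[(480,68),(585,25+3)],.145,[(90,100),(130,100)])]:
    q=onz('',[z(t) for t in p],h,M)[:,:2]*1000
    print(n,q.round(1).tolist())
    L+=[(b,w) for b,w in zip(B,q)]
B=np.array([l[0] for l in L],float);W=np.array([l[1] for l in L])
b0=B.mean(0);w0=W.mean(0);H=(B-b0).T@(W-w0);th=np.arctan2(H[0,1]-H[1,0],H[0,0]+H[1,1])
R=np.array([[np.cos(th),-np.sin(th)],[np.sin(th),np.cos(th)]])
print('yaw',np.degrees(th),'origin',w0-R@b0);print((W-(w0+(B-b0)@R.T)).round(1))
```

```text
pl [[480.2, -7.5], [472.0, 85.4], [577.9, 96.8], [589.0, 4.5]]
board [[448.9, -121.0], [645.8, -98.2]]
foam [[454.6, -40.1], [622.8, -24.0]]
block [[426.8, 96.6], [422.1, 136.7]]
yaw 95.9684953999779 origin [533.63061031  17.57793049]
[[-0.7  0. ]
 [ 1.1 -2.5]
 [-2.4 -2.6]
 [-1.3  0.6]
 [ 1.2  1.1]
 [-0.8  3.1]
 [ 0.3  0.9]
 [-0.6 -0.7]
 [ 1.9 -0.1]
 [ 1.4  0.2]]
```

```bash
cat >> h.py <<'E'
from scipy.spatial.transform import Rotation as Ro
TH=np.radians(96.0);BO=np.array([533.5,16.5,0])
BR=np.array([[np.cos(TH),-np.sin(TH),0],[np.sin(TH),np.cos(TH),0],[0,0,1]])
def b2w(p): return BO+BR@np.array(p,float)   # mm
def w2b(p): return BR.T@(np.array(p)*1000-BO)
def Rt(p):  # pitch p deg below horizontal, pointing board +x
    p=np.radians(p); y=np.array([np.cos(p),0,-np.sin(p)]); z=np.array([np.sin(p),0,np.cos(p)])
    return BR@np.c_[np.cross(y,z),y,z]
def inc(pb,pitch):
    o=bot.get_obs(); d=(b2w(pb)-o['ee_pos']*1000)/10; R=cv2.Rodrigues(o['tcp_rot'])[0]
    rv=np.degrees(Ro.from_matrix(Rt(pitch)@R.T).as_rotvec()); return np.r_[d,rv].round(2)
def st():
    o=bot.get_obs(); R=cv2.Rodrigues(o['tcp_rot'])[0]; y=BR.T@R[:,1]; z=BR.T@R[:,2]
    print('t',round(o['t'],2),'q',o['q'].round(2),'b',w2b(o['ee_pos']).round(1),'pitch',np.degrees(np.arctan2(-y[2],y[0])).round(1),'side',y[1].round(3),z[1].round(3),'F',o['force'].round(1),'w',round(o['width']*1000,1))
E
python3 - <<'E'
from h import *
st(); print(inc((-95,0,230),20)); print(inc((-95,0,230),45))
E
```

```text
t 1.9 q [-0.18 -0.18  1.64  0.    1.68 -1.5 ] b [ 27.9  63.9 378.8] pitch 90.0 side 0.0 -0.347 F [-0.8  0.6  0.6] w 85.5
[  7.64 -11.55 -14.88  70.12  -5.12  17.7 ]
[  7.64 -11.55 -14.88  45.08  -3.3   19.25]
```

Call:
{"method": "step_arm", "body": {
  "claw": 5,
  "increments": "1 -2 0 7 -0.5 3;2 -4 0 15 -1 6;3.5 -6 -1 22 -1.6 9.5;5 -8 -3 30 -2.2 13;6.5 -10 -6 38 -2.8 16;7.6 -11.5 -9 45 -3.3 19.2;7.6 -11.5 -9 45 -3.3 19.2"
}}

```text
t: 2.6
ee_pos: [0.5413, -0.0786, 0.276]
tcp_rot: [-0.77, -0.021, 0.103]
force: [-1.7, -0.2, -2.0]
width: 0.0504
```

Run:
```python
from h import *
st(); print(inc((-95,0,230),20));
```

```text
t 2.6 q [-0.67  0.36  1.45  0.57  1.91 -2.31] b [-95.4   2.2 276. ] pitch 44.1 side 0.01 -0.016 F [-1.7 -0.2 -2. ] w 50.4
[ 2.100e-01  6.000e-02 -4.600e+00  2.411e+01  1.420e+00 -1.000e-02]
```

Call:
{"method": "step_arm", "body": {
  "increments": "0 0 -1 7 0.4 0;0.1 0 -2 14 0.8 0;0.2 0 -3.5 20 1.2 0;0.2 0 -4.6 24 1.4 0;0.2 0 -4.6 24 1.4 0"
}}

```text
t: 3.1
ee_pos: [0.5444, -0.0762, 0.2409]
tcp_rot: [-0.364, -0.032, 0.097]
force: [-0.2, 0.9, -0.4]
width: 0.0504
```

Run:
```python
from h import *
st(); print(inc((-75,0,106),20));
snap('side','side1');snap('wrist','wrist2')
```

```text
t 3.1 q [-0.74  0.6   1.42  0.79  2.06 -2.4 ] b [-93.4  -1.1 240.9] pitch 20.9 side -0.008 0.011 F [-0.2  0.9 -0.4] w 50.4
[ -0.3    1.82 -13.49   0.82   0.87   0.22]
```

View pics/side1.png

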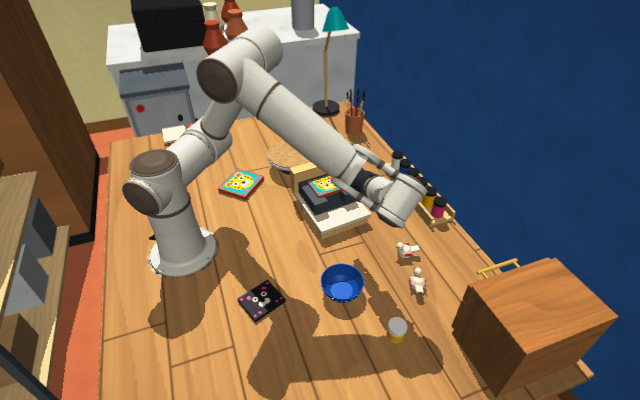

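View pics/wrist2.png

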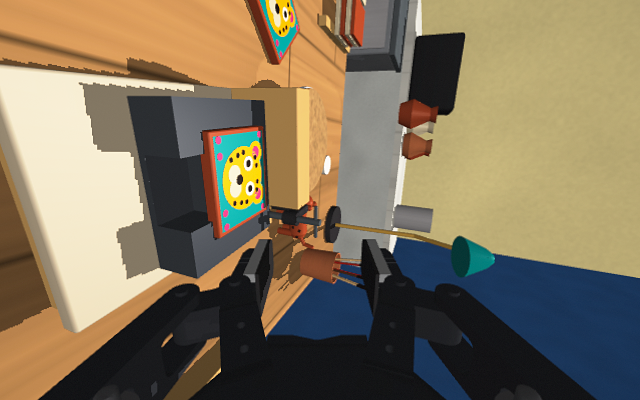

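Call:
{"method": "step_arm", "body": {
  "increments": "0 0.4 -3 0.4 0.4 0;-0.1 0.8 -6 0.8 0.8 0.2;-0.2 1.2 -9 0.8 0.9 0.2;-0.3 1.8 -12 0.8 0.9 0.2;-0.3 1.8 -13.5 0.8 0.9 0.2;-0.3 1.8 -13.5 0.8 0.9 0.2;-0.3 1.8 -13.5 0.8 0.9 0.2"
}}

```text
t: 3.9
ee_pos: [0.5431, -0.0604, 0.1099]
tcp_rot: [-0.354, -0.025, 0.101]
force: [0.3, -0.4, 0.3]
width: 0.05
```

Run:
```python
from h import *
st(); print(inc((0,0,106),20));
im,dp,M=snap('wrist','wrist3')
im,_,_=snap('side','side2')
cv2.imwrite('pics/side2z.png',cv2.resize(im[120:260,260:440,::-1],None,fx=4,fy=4,interpolation=cv2.INTER_CUBIC))
```

```text
t 3.9 q [-0.72  0.79  1.43  0.74  1.91 -2.54] b [-77.5  -1.5 109.9] pitch 20.3 side -0.003 0.006 F [ 0.3 -0.4  0.3] w 50.0
[-0.96  7.69 -0.39  0.29  0.43  0.07]
```

View pics/wrist3.png

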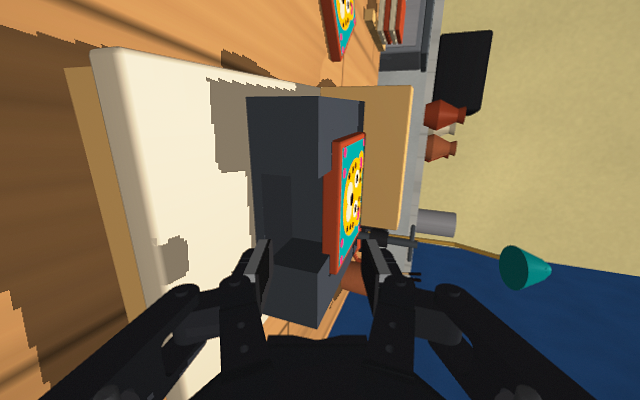

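View pics/side2z.png

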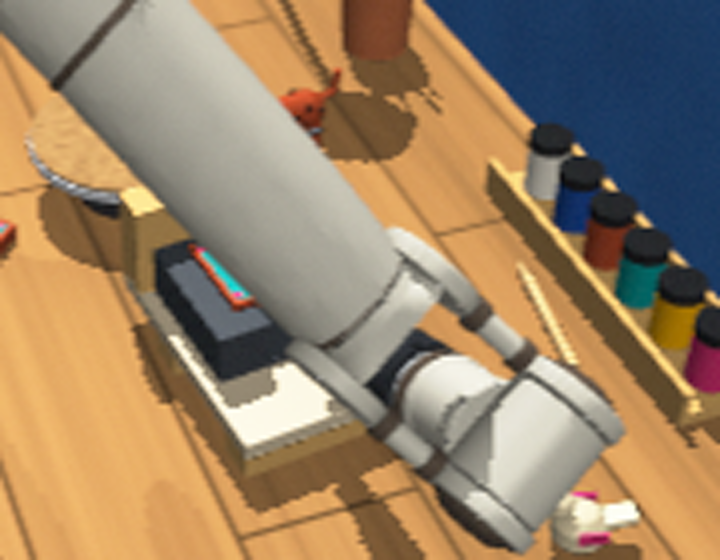

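Run:
```python
from h import *
im,dp,M=snap('top','top2')
cv2.imwrite('pics/top2z.png',cv2.resize(im[120:270,260:470,::-1],None,fx=3.8,fy=3.8,interpolation=cv2.INTER_CUBIC))
for p in [(418,225),(397,152),(433,162)]:
    print(onz('top',[p],.03,M))
```

```text
[[ 0.43702503 -0.34323225  0.03      ]]
[[ 0.69438588 -0.28372219  0.03      ]]
[[ 0.65528295 -0.40749018  0.03      ]]
```

View pics/top2z.png

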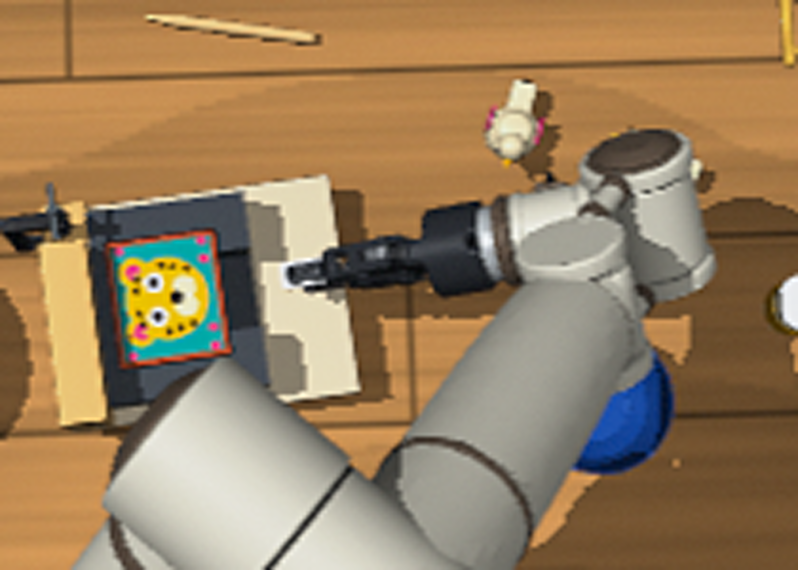

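Run:
```python
from h import *
a=np.load('pics/top2.npz');M=(a['k'],a['d'],a['T']);dp=a['dp']
for z in [(635,150),(600,150),(690,180),(690,270),(570,240),(640,220),(480,250),(300,275),(515,130),(640,290)]:
    p=(int(z[0]/3.8+260),int(z[1]/3.8+120)); o,r=ray('',[p],M); print(z,((o+r*dp[p[1],p[0]])*1000).round(0), )
```

```text
(635, 150) [[ 616. -328.  266.]]
(600, 150) [[ 623. -305.  237.]]
(690, 180) [[ 594. -373.  250.]]
(690, 270) [[ 525. -375.  225.]]
(570, 240) [[ 535. -261.  332.]]
(640, 220) [[ 564. -330.  256.]]
(480, 250) [[ 552. -214.  201.]]
(300, 275) [[541. -68. 151.]]
(515, 130) [[ 685. -274.   43.]]
(640, 290) [[ 510. -333.  232.]]
```

Call:
{"method": "step_arm", "body": {
  "increments": "-0.2 1.5 -0.5 0 0 0;-0.4 3.5 -0.5 0.2 0.3 0;-0.7 5.5 -0.5 0.3 0.4 0;-0.9 7 -0.5 0.3 0.4 0;-1 7.9 -0.5 0.3 0.4 0;-1 7.9 -0.5 0.3 0.4 0;-1 7.9 -0.5 0.3 0.4 0"
}}

```text
t: 4.75
ee_pos: [0.5323, 0.0188, 0.1031]
tcp_rot: [-0.347, -0.016, 0.102]
force: [0.8, 0.3, 0.2]
width: 0.0502
```

Run:
```python
from h import *
st()
im,dp,M=snap('wrist','wrist4')
```

```text
t 4.75 q [-0.64  0.72  1.58  0.8   1.82 -2.53] b [  2.4   0.9 103.1] pitch 19.9 side -0.001 -0.002 F [0.8 0.3 0.2] w 50.2
```

View pics/wrist4.png

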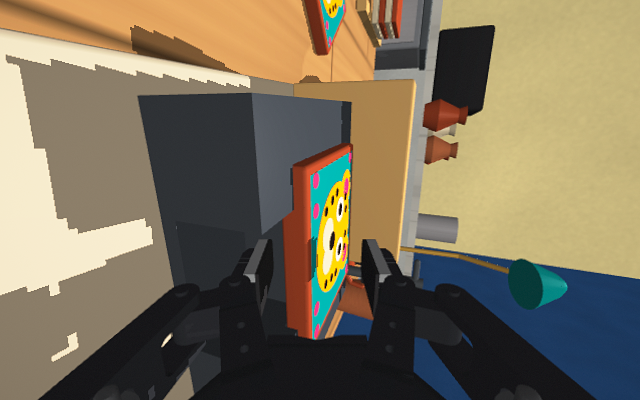

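```bash
cat > tip.py <<'E'
from h import *
def foot(f):
    r=np.radians(f)
    n=np.array([np.sin(r),np.cos(r)])
    if f<=90:
        return np.array([78-min(8*np.tan(r),14*np.sin(r)),92.])
    F=np.array([78-8*np.tan(r-np.pi/2),92.]); return F-14*n
def tcp(f,w,sb=15):
    r=np.radians(f);p=np.radians(20+f*83/103)
    E=foot(f)+96*np.array([-np.cos(r),np.sin(r)])
    T=E+sb*np.array([np.cos(p),-np.sin(p)])+w/2*np.array([np.sin(p),np.cos(p)])
    return T,np.degrees(p)
def rows(fs,w,b0=None,p0=None):
    o=bot.get_obs(); b=w2b(o['ee_pos']);R=cv2.Rodrigues(o['tcp_rot'])[0];
    for f in fs:
        T,p=tcp(f,w); d=(b2w((T[0],0,T[1]))-o['ee_pos']*1000)/10
        rv=np.degrees(Ro.from_matrix(Rt(p)@R.T).as_rotvec())
        print(f,T.round(1),round(p,1),'|',' '.join('%.1f'%x for x in np.r_[d,rv]))
E
python3 -c "
from tip import *
rows([0,3,6,10,14,18,22,26,30,34,38,42,46,50,54,58,62,66,70],30)"
```

```text
0 [  1.2 101. ] 20.0 | 0.1 -0.1 -0.2 -0.1 -0.1 0.1
3 [  1.3 105.2] 22.4 | 0.1 -0.1 0.2 -2.5 -0.3 0.1
6 [  1.6 109.3] 24.8 | 0.1 -0.0 0.6 -4.9 -0.6 0.1
10 [  2.3 114.9] 28.1 | 0.1 0.0 1.2 -8.1 -0.9 0.1
14 [  3.5 120.3] 31.3 | 0.1 0.1 1.7 -11.3 -1.3 0.1
18 [  5.  125.5] 34.5 | 0.1 0.3 2.2 -14.5 -1.6 0.1
22 [  6.8 130.6] 37.7 | 0.0 0.5 2.8 -17.7 -1.9 0.1
26 [  9.  135.6] 41.0 | 0.0 0.7 3.3 -20.9 -2.3 0.1
30 [ 11.5 140.3] 44.2 | -0.0 0.9 3.7 -24.1 -2.6 0.1
34 [ 14.2 144.8] 47.4 | -0.0 1.2 4.2 -27.3 -2.9 0.1
38 [ 17.2 149. ] 50.6 | -0.1 1.5 4.6 -30.5 -3.3 0.1
42 [ 20.4 153. ] 53.8 | -0.1 1.8 5.0 -33.8 -3.6 0.1
46 [ 23.8 156.6] 57.1 | -0.1 2.2 5.4 -37.0 -3.9 0.2
50 [ 27.2 159.9] 60.3 | -0.2 2.5 5.7 -40.2 -4.3 0.2
54 [ 30.7 162.9] 63.5 | -0.2 2.9 6.0 -43.4 -4.6 0.2
58 [ 35.  165.6] 66.7 | -0.3 3.3 6.2 -46.6 -4.9 0.2
62 [ 39.8 167.8] 70.0 | -0.3 3.8 6.5 -49.8 -5.2 0.2
66 [ 44.9 169.7] 73.2 | -0.4 4.3 6.7 -53.0 -5.6 0.2
70 [ 50.1 171.2] 76.4 | -0.4 4.8 6.8 -56.2 -5.9 0.2
```

Call:
{"method": "step_arm", "body": {
  "claw": 3,
  "increments": "0.1 -0.1 -0.5 0 0 0;0.1 -0.1 -0.5 0 0 0;0.1 -0.1 -0.5 0 0 0;0.1 -0.1 -0.2 0 0 0.1;0.1 -0.1 0.2 -2.5 -0.3 0.1;0.1 0 0.6 -4.9 -0.6 0.1;0.1 0 1.2 -8.1 -0.9 0.1;0.1 0 1.2 -8.1 -0.9 0.1"
}}

```text
t: 5.6
ee_pos: [0.534, 0.0189, 0.1166]
tcp_rot: [-0.491, -0.028, 0.103]
force: [1.4, -0.8, -1.2]
width: 0.0298
```

Run:
```python
from tip import *
st()
im,dp,M=snap('wrist','wrist5')
rows([10,14,18,22,26,30,34,38,42,46,50,54,58,62,66,70],30)
```

```text
t 5.6 q [-0.61  0.61  1.62  0.74  1.74 -2.49] b [  2.4  -0.7 116.6] pitch 28.2 side -0.001 0.002 F [ 1.4 -0.8 -1.2] w 29.8
10 [  2.3 114.9] 28.1 | -0.0 -0.0 -0.1 0.0 0.1 -0.0
14 [  3.5 120.3] 31.3 | -0.0 0.1 0.5 -3.2 -0.3 -0.0
18 [  5.  125.5] 34.5 | -0.1 0.3 1.0 -6.4 -0.6 -0.0
22 [  6.8 130.6] 37.7 | -0.1 0.4 1.5 -9.6 -1.0 -0.0
26 [  9.  135.6] 41.0 | -0.1 0.7 2.0 -12.8 -1.3 -0.0
30 [ 11.5 140.3] 44.2 | -0.1 0.9 2.5 -16.0 -1.6 -0.0
34 [ 14.2 144.8] 47.4 | -0.2 1.2 2.9 -19.2 -2.0 -0.0
38 [ 17.2 149. ] 50.6 | -0.2 1.5 3.3 -22.4 -2.3 -0.0
42 [ 20.4 153. ] 53.8 | -0.2 1.8 3.7 -25.6 -2.6 -0.0
46 [ 23.8 156.6] 57.1 | -0.3 2.1 4.1 -28.8 -3.0 -0.0
50 [ 27.2 159.9] 60.3 | -0.3 2.5 4.4 -32.0 -3.3 -0.0
54 [ 30.7 162.9] 63.5 | -0.3 2.8 4.7 -35.2 -3.7 -0.0
58 [ 35.  165.6] 66.7 | -0.4 3.2 5.0 -38.4 -4.0 -0.0
62 [ 39.8 167.8] 70.0 | -0.4 3.7 5.2 -41.6 -4.3 -0.0
66 [ 44.9 169.7] 73.2 | -0.5 4.2 5.4 -44.9 -4.7 -0.0
70 [ 50.1 171.2] 76.4 | -0.5 4.7 5.5 -48.1 -5.0 -0.0
```

View pics/wrist5.png

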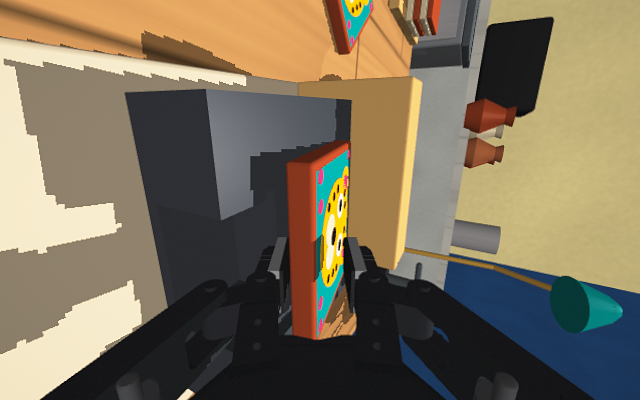

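Call:
{"method": "step_arm", "body": {
  "increments": "0 0.1 0.5 -3.2 -0.3 0;-0.1 0.3 1 -6.4 -0.6 0;-0.1 0.4 1.5 -9.6 -1 0;-0.1 0.7 2 -12.8 -1.3 0;-0.1 0.9 2.5 -16 -1.6 0;-0.2 1.2 2.9 -19.2 -2 0;-0.2 1.5 3.3 -22.4 -2.3 0;-0.2 1.8 3.7 -25.6 -2.6 0;-0.3 2.1 4.1 -28.8 -3 0;-0.3 2.1 4.1 -28.8 -3 0"
}}

```text
t: 6.65
ee_pos: [0.5302, 0.0408, 0.1567]
tcp_rot: [-0.994, -0.052, 0.097]
force: [-0.7, -2.0, 0.1]
width: 0.0299
```

Run:
```python
from tip import *
st()
im,dp,M=snap('wrist','wrist6')
rows([46,50,54,58,62,66,70,74,78,82],30)
```

```text
t 6.65 q [-0.44  0.25  1.75  0.49  1.48 -2.24] b [ 24.5   0.7 156.7] pitch 57.0 side 0.001 0.001 F [-0.7 -2.   0.1] w 29.9
46 [ 23.8 156.6] 57.1 | 0.1 -0.0 0.1 -0.1 -0.1 -0.0
50 [ 27.2 159.9] 60.3 | 0.1 0.3 0.4 -3.3 -0.4 -0.0
54 [ 30.7 162.9] 63.5 | 0.0 0.7 0.7 -6.6 -0.7 -0.0
58 [ 35.  165.6] 66.7 | -0.0 1.1 1.0 -9.8 -1.1 -0.0
62 [ 39.8 167.8] 70.0 | -0.1 1.6 1.2 -13.0 -1.4 -0.0
66 [ 44.9 169.7] 73.2 | -0.1 2.1 1.4 -16.2 -1.8 0.0
70 [ 50.1 171.2] 76.4 | -0.2 2.6 1.5 -19.4 -2.1 0.0
74 [ 55.5 172.2] 79.6 | -0.2 3.1 1.6 -22.6 -2.4 0.0
78 [ 61.1 172.9] 82.9 | -0.3 3.7 1.7 -25.8 -2.8 0.0
82 [ 66.8 173.1] 86.1 | -0.4 4.3 1.7 -29.0 -3.1 0.0
```

View pics/wrist6.png

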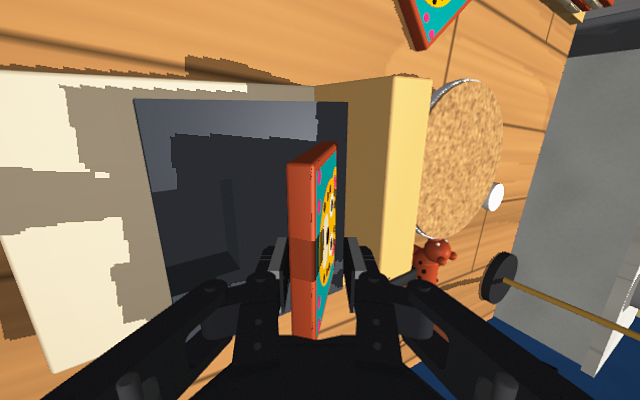

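Call:
{"method": "step_arm", "body": {
  "increments": "0 0.3 0.4 -3.3 -0.4 0;0 0.7 0.7 -6.6 -0.7 0;0 1.1 1 -9.8 -1.1 0;-0.1 1.6 1.2 -13 -1.4 0;-0.1 2.1 1.4 -16.2 -1.8 0;-0.2 2.6 1.5 -19.4 -2.1 0;-0.2 2.6 1.5 -19.4 -2.1 0"
}}

```text
t: 7.4
ee_pos: [0.5277, 0.067, 0.1705]
tcp_rot: [-1.332, -0.069, 0.09]
force: [0.3, -0.7, -0.1]
width: 0.0298
```

Run:
```python
from tip import *
st()
im,dp,M=snap('wrist','wrist7')
rows([70,74,78,82,86,90,94,98,101,104,106],20)
```

```text
t 7.4 q [-0.23  0.12  1.78  0.23  1.33 -1.98] b [ 50.9   0.5 170.5] pitch 76.4 side 0.001 0.0 F [ 0.3 -0.7 -0.1] w 29.8
70 [ 45.3 170. ] 76.4 | 0.1 -0.5 -0.0 -0.0 -0.1 -0.0
74 [ 50.6 171.3] 79.6 | 0.1 0.0 0.1 -3.2 -0.4 -0.0
78 [ 56.1 172.3] 82.9 | -0.0 0.6 0.2 -6.5 -0.8 0.0
82 [ 61.8 172.8] 86.1 | -0.1 1.2 0.3 -9.7 -1.1 0.0
86 [ 67.5 172.9] 89.3 | -0.1 1.7 0.3 -12.9 -1.4 0.0
90 [ 73.3 172.6] 92.5 | -0.2 2.3 0.2 -16.1 -1.8 0.0
94 [ 78.6 172.8] 95.7 | -0.2 2.8 0.3 -19.3 -2.1 0.0
98 [ 83.9 172.6] 99.0 | -0.3 3.4 0.2 -22.5 -2.5 0.0
101 [ 87.9 172.2] 101.4 | -0.3 3.7 0.2 -24.9 -2.7 0.0
104 [ 91.8 171.6] 103.8 | -0.4 4.1 0.1 -27.3 -3.0 0.0
106 [ 94.4 171. ] 105.4 | -0.4 4.4 0.1 -28.9 -3.1 0.0
```

View pics/wrist7.png

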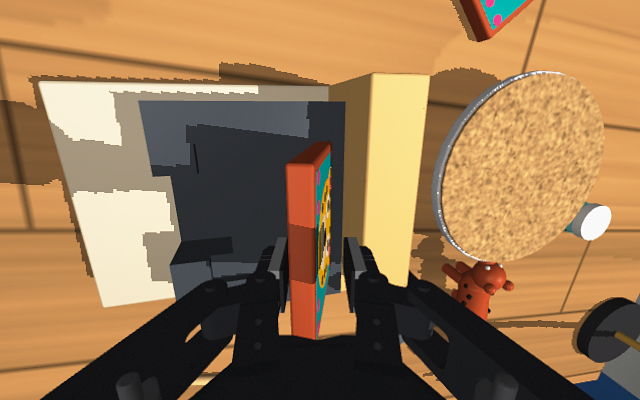

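Call:
{"method": "step_arm", "body": {
  "claw": 2,
  "increments": "0.1 0 0 -1.5 -0.2 0;0.1 0 0.1 -3.2 -0.4 0;0 0.3 0.2 -4.8 -0.6 0;0 0.6 0.2 -6.5 -0.8 0;0 0.9 0.3 -8 -0.9 0;-0.1 1.2 0.3 -9.7 -1.1 0;-0.1 1.5 0.3 -11.3 -1.2 0;-0.1 1.7 0.3 -12.9 -1.4 0;-0.2 2 0.3 -14.5 -1.6 0;-0.2 2.3 0.2 -16.1 -1.8 0"
}}

```text
t: 8.45
ee_pos: [0.5261, 0.0895, 0.1732]
tcp_rot: [-1.618, -0.086, 0.078]
force: [-0.1, -0.8, 0.4]
width: 0.0197
```

Run:
```python
from tip import *
st()
im,dp,M=snap('wrist','wrist8')
rows([90,92,94,96,98,100,101,102,103,104,106],20)
```

```text
t 8.45 q [-0.03  0.1   1.77 -0.05  1.25 -1.69] b [ 73.3  -0.3 173.2] pitch 92.8 side -0.003 -0.001 F [-0.1 -0.8  0.4] w 19.7
90 [ 73.3 172.6] 92.5 | 0.0 -0.1 -0.0 0.3 0.2 -0.0
92 [ 76.  172.7] 94.1 | -0.0 0.2 -0.0 -1.3 -0.0 -0.0
94 [ 78.6 172.8] 95.7 | -0.0 0.4 -0.0 -3.0 -0.2 -0.0
96 [ 81.3 172.8] 97.4 | -0.1 0.7 -0.0 -4.6 -0.3 -0.0
98 [ 83.9 172.6] 99.0 | -0.1 0.9 -0.0 -6.2 -0.5 -0.0
100 [ 86.5 172.4] 100.6 | -0.1 1.2 -0.0 -7.8 -0.7 -0.0
101 [ 87.9 172.2] 101.4 | -0.1 1.3 -0.1 -8.6 -0.8 -0.0
102 [ 89.2 172. ] 102.2 | -0.2 1.5 -0.1 -9.4 -0.9 -0.0
103 [ 90.5 171.8] 103.0 | -0.2 1.6 -0.1 -10.2 -0.9 -0.0
104 [ 91.8 171.6] 103.8 | -0.2 1.7 -0.1 -11.0 -1.0 -0.0
106 [ 94.4 171. ] 105.4 | -0.2 2.0 -0.2 -12.6 -1.2 -0.0
```

View pics/wrist8.png

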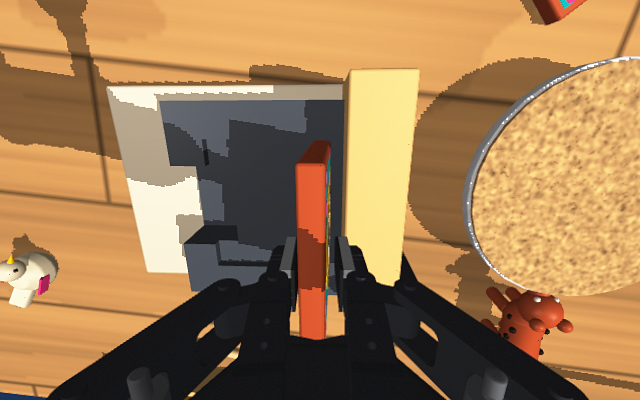

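Call:
{"method": "step_arm", "body": {
  "increments": "0 0.2 0 -1.3 0 0;0 0.4 0 -3 -0.2 0;-0.1 0.7 0 -4.6 -0.3 0;-0.1 0.9 0 -6.2 -0.5 0;-0.1 1.05 0 -7 -0.6 0;-0.1 1.2 0 -7.8 -0.7 0;-0.1 1.3 0 -8.6 -0.8 0;-0.1 1.4 0 -9 -0.8 0;-0.2 1.5 -0.1 -9.4 -0.9 0;-0.2 1.5 -0.1 -9.4 -0.9 0"
}}

```text
t: 9.5
ee_pos: [0.5238, 0.1043, 0.1717]
tcp_rot: [-1.781, -0.093, 0.075]
force: [0.5, -0.0, 0.3]
width: 0.02
```

Run:
```python
from tip import *
st()
im,dp,M=snap('wrist','wrist9');im,dp,M=snap('side','side9')
cv2.imwrite('pics/side9z.png',cv2.resize(im[100:250,240:400,::-1],None,fx=4,fy=4,interpolation=cv2.INTER_CUBIC))
```

```text
t 9.5 q [ 0.09  0.14  1.76 -0.22  1.25 -1.51] b [ 88.3   0.5 171.7] pitch 102.1 side -0.0 -0.0 F [ 0.5 -0.   0.3] w 20.0
```

View pics/wrist9.png

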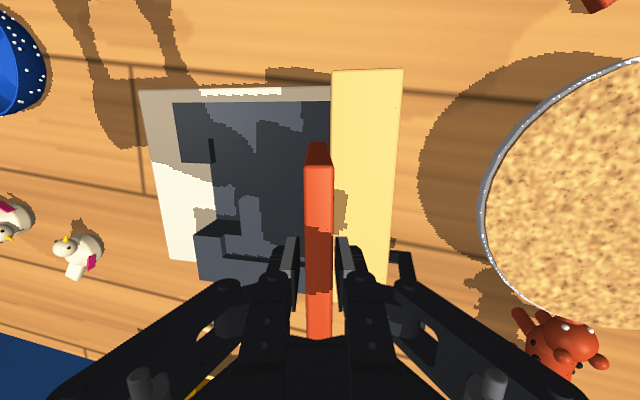

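View pics/side9z.png

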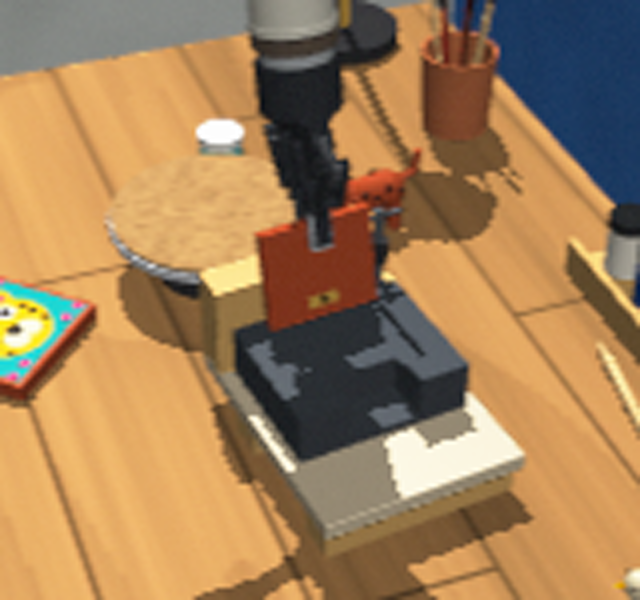

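Call:
{"method": "step_arm", "body": {
  "claw": 4,
  "increments": "0 0 0 0 0 0;0 0 0 0 0 0;0 0 0 0 0 0;0 0 0 0 0 0;0 0 0 0 0 0;0 0 0 0 0 0"
}}

```text
t: 10.2
ee_pos: [0.5241, 0.1041, 0.172]
tcp_rot: [-1.78, -0.093, 0.074]
force: [-0.6, 0.0, -0.0]
width: 0.0399
```

Run:
```python
from tip import *
st()
im,dp,M=snap('wrist','wrist10');im,dp,M=snap('side','side10')
cv2.imwrite('pics/side10z.png',cv2.resize(im[140:220,270:370,::-1],None,fx=7,fy=7,interpolation=cv2.INTER_CUBIC))
```

```text
t 10.2 q [ 0.09  0.14  1.75 -0.22  1.25 -1.51] b [ 88.1   0.2 172. ] pitch 102.1 side -0.001 -0.001 F [-0.6  0.  -0. ] w 39.9
```

View pics/wrist10.png

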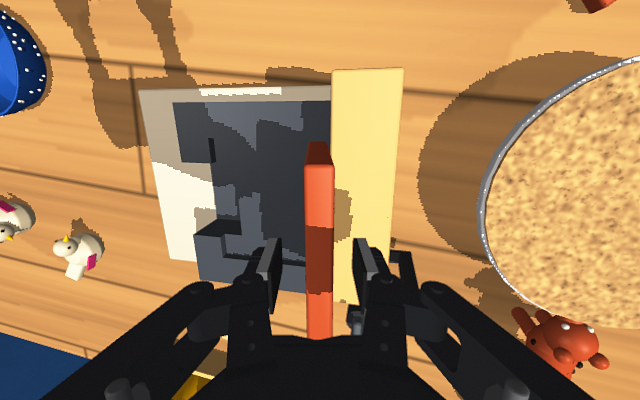

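View pics/side10z.png

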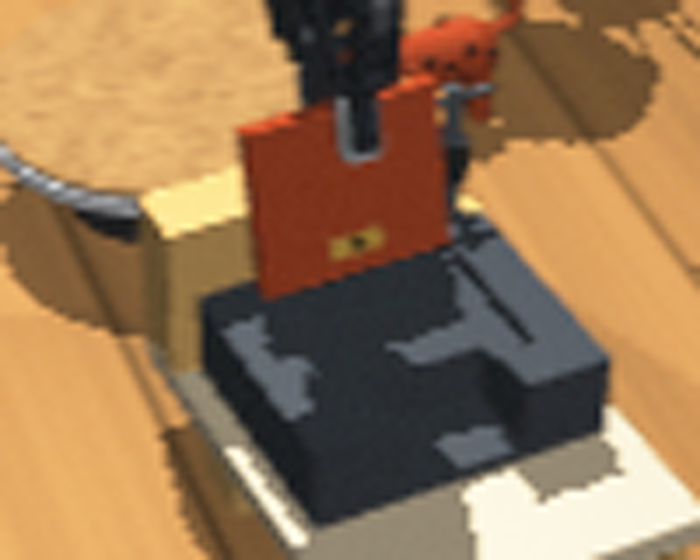

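Call:
{"method": "step_arm", "body": {
  "increments": "0 -0.1 -0.4 0 0 0;0 -0.2 -0.8 0 0 0;0 -0.25 -1.1 0 0 0;0 -0.25 -1.1 0 0 0;0 -0.25 -1.1 0 0 0"
}}

```text
t: 10.8
ee_pos: [0.524, 0.1016, 0.1608]
tcp_rot: [-1.78, -0.093, 0.075]
force: [-0.5, -0.1, -1.0]
width: 0.0403
```

Call:
{"method": "step_arm", "body": {
  "claw": 1.0,
  "squeeze": 50,
  "increments": "0 0 0 0 0 0;0 0 0 0 0 0;0 0 0 0 0 0;0 0 0 0 0 0;0 0 0 0 0 0;0 0 0 0 0 0"
}}

```text
t: 11.4
ee_pos: [0.5242, 0.1017, 0.1612]
tcp_rot: [-1.78, -0.094, 0.074]
force: [-0.0, 0.9, 2.1]
width: 0.0134
```

Run:
```python
from tip import *
st()
im,dp,M=snap('wrist','wrist11')
```

```text
t 11.4 q [ 0.09  0.15  1.77 -0.22  1.23 -1.51] b [ 85.7   0.3 161.2] pitch 102.1 side -0.001 -0.001 F [-0.   0.9  2.1] w 13.4
```

View pics/wrist11.png

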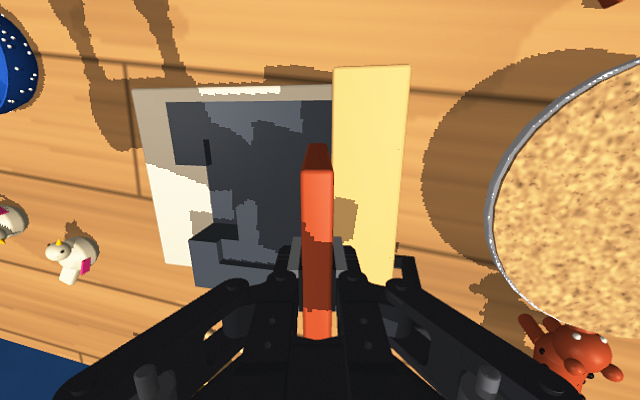

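Call:
{"method": "step_arm", "body": {
  "increments": "0 0 0.5 0 0 0;0 0 1.5 0 0 0;0 0 3 0 0 0;0 0 4.5 0 0 0;0 0 6 0 0 0;0 0 7.5 0 0 0;0 0 9 0 0 0;0 0 10.5 0 0 0;0 0 12 0 0 0;0 0 12 0 0 0"
}}

```text
t: 12.45
ee_pos: [0.5255, 0.1017, 0.2841]
tcp_rot: [-1.781, -0.097, 0.07]
force: [0.9, 0.2, -3.3]
width: 0.0138
```

Run:
```python
from tip import *
st()
print(w2b([.493,.328,.07]))
for p,pos in [(120,(250,5,270)),(135,(330,5,230)),(150,(330,5,220))]: print(p,inc(pos,p))
im,dp,M=snap('side','side12')
cv2.imwrite('pics/side12z.png',cv2.resize(im[80:220,240:400,::-1],None,fx=4,fy=4,interpolation=cv2.INTER_CUBIC))
```

```text
t 12.45 q [ 0.09  0.05  1.63 -0.21  1.46 -1.56] b [ 85.5  -0.9 284.1] pitch 102.1 side -0.006 -0.002 F [ 0.9  0.2 -3.3] w 13.8
[314.02697317   7.71752045  70.        ]
120 [ -2.31  16.29  -1.41 -17.8   -1.53  -0.03]
135 [ -3.14  24.25  -5.41 -32.72  -3.1   -0.07]
150 [ -3.14  24.25  -6.41 -47.63  -4.67  -0.12]
```

View pics/side12z.png

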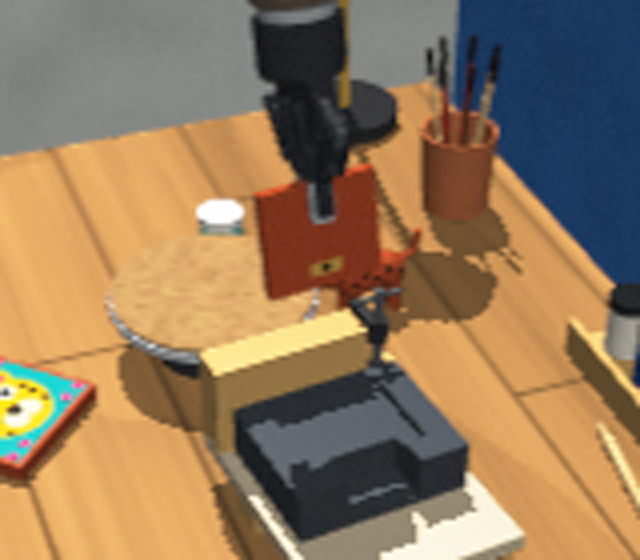

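Call:
{"method": "step_arm", "body": {
  "increments": "-0.3 2 0 -2 -0.2 0;-0.7 5 0 -6 -0.5 0;-1.1 8.5 0 -10 -0.9 0;-1.5 12 0 -14 -1.3 0;-2 15.5 0 -18 -1.7 0;-2.4 18.5 0 -22 -2.1 0;-2.8 21 0 -26 -2.5 0;-3 23 0 -30 -2.8 0;-3.1 24.2 0 -32.7 -3.1 0;-3.1 24.2 0 -32.7 -3.1 0"
}}

```text
t: 13.5
ee_pos: [0.4918, 0.3456, 0.2772]
tcp_rot: [-2.355, -0.121, 0.063]
force: [-0.1, -0.6, -2.9]
width: 0.0131
```

Run:
```python
from tip import *
st()
for p in (145,150,155,160):print(inc((325,5,240),p))
```

```text
t 13.5 q [ 0.71  0.59  1.13 -0.65  1.87 -1.03] b [331.7   7.1 277.2] pitch 135.1 side 0.005 0.008 F [-0.1 -0.6 -2.9] w 13.1
[ 0.27 -0.64 -3.72 -9.82 -1.59 -0.07]
[  0.27  -0.64  -3.72 -14.79  -2.11  -0.04]
[  0.27  -0.64  -3.72 -19.77  -2.64  -0.02]
[  0.27  -0.64  -3.72 -24.74  -3.16   0.  ]
```

Call:
{"method": "step_arm", "body": {
  "increments": "0.3 -1.2 -1.5 -5 -0.7 0;0.3 -1.3 -4 -10 -1.4 0;0.3 -1.3 -7 -14.8 -2.1 0;0.3 -1.3 -10 -14.8 -2.1 0;0.3 -1.3 -12.5 -14.8 -2.1 0;0.3 -1.3 -14 -14.8 -2.1 0;0.3 -1.3 -14.7 -14.8 -2.1 0;0.3 -1.3 -14.7 -14.8 -2.1 0;0.3 -1.3 -14.7 -14.8 -2.1 0"
}}

```text
t: 14.4
ee_pos: [0.4968, 0.3309, 0.1356]
tcp_rot: [-2.612, -0.137, 0.026]
force: [0.3, 0.1, -3.4]
width: 0.0134
```

Run:
```python
from tip import *
st()
im,dp,M=snap('side','side13')
cv2.imwrite('pics/side13z.png',cv2.resize(im[80:220,220:380,::-1],None,fx=4.5,fy=4.2,interpolation=cv2.INTER_CUBIC))
snap('wrist','wrist13')
```

```text
t 14.4 q [ 0.74  0.87  1.13 -0.8   1.83 -0.85] b [316.5   3.6 135.6] pitch 149.8 side -0.002 -0.007 F [ 0.3  0.1 -3.4] w 13.4
```

View pics/side13z.png

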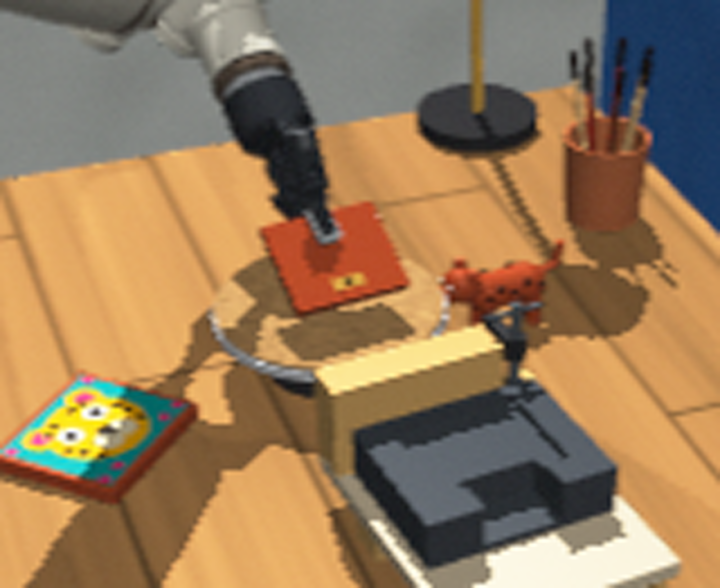

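View pics/wrist13.png

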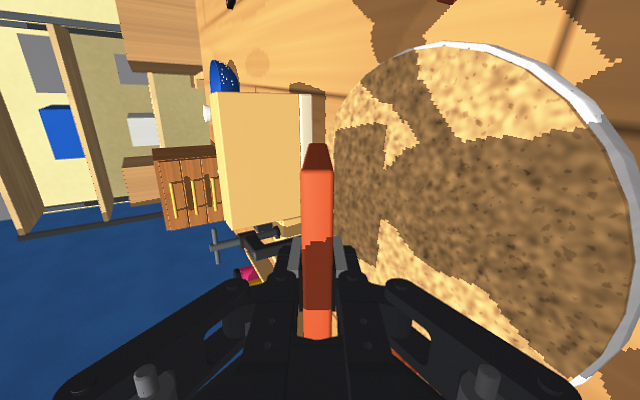

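Call:
{"method": "step_arm", "body": {
  "increments": "0 0 -0.8 0 0 0;0 0 -1.5 0 0 0;0 0 -1.9 0 0 0;0 0 -2.1 0 0 0;0 0 -2.1 0 0 0;0 0 -2.1 0 0 0"
}}

```text
t: 15.1
ee_pos: [0.4961, 0.3307, 0.1131]
tcp_rot: [-2.613, -0.137, 0.029]
force: [-0.1, 0.3, -3.6]
width: 0.0132
```

Call:
{"method": "step_arm", "body": {
  "increments": "0 0 -0.1 0 0 0;0 0 -0.2 0 0 0;0 0 -0.2 0 0 0"
}}

```text
t: 15.4
ee_pos: [0.4961, 0.3306, 0.1109]
tcp_rot: [-2.613, -0.137, 0.029]
force: [-0.4, 0.2, -3.8]
width: 0.0131
```

Call:
{"method": "step_arm", "body": {
  "increments": "0 0 -0.1 0 0 0;0 0 -0.2 0 0 0;0 0 -0.2 0 0 0"
}}

```text
t: 15.7
ee_pos: [0.496, 0.3306, 0.1088]
tcp_rot: [-2.613, -0.137, 0.03]
force: [-0.6, 0.2, -3.3]
width: 0.0132
```

Call:
{"method": "step_arm", "body": {
  "increments": "0 0 -0.1 0 0 0;0 0 -0.2 0 0 0;0 0 -0.2 0 0 0"
}}

```text
t: 16.0
ee_pos: [0.4961, 0.3306, 0.1071]
tcp_rot: [-2.613, -0.137, 0.029]
force: [-0.0, -0.3, -3.0]
width: 0.0136
```

Call:
{"method": "step_arm", "body": {
  "increments": "0 0 -0.1 0 0 0;0 0 -0.2 0 0 0;0 0 -0.2 0 0 0"
}}

```text
t: 16.3
ee_pos: [0.4962, 0.3309, 0.1065]
tcp_rot: [-2.614, -0.137, 0.027]
force: [-1.5, 1.7, 5.7]
width: 0.0132
```

Call:
{"method": "step_arm", "body": {
  "increments": "0 0 -0.1 0 0 0;0 0 -0.2 0 0 0;0 0 -0.2 0 0 0"
}}

```text
t: 16.6
ee_pos: [0.4963, 0.331, 0.1062]
tcp_rot: [-2.616, -0.137, 0.025]
force: [-2.5, 2.7, 10.2]
width: 0.0132
```

Run:
```python
from tip import *
st()
im,dp,M=snap('side','side14')
cv2.imwrite('pics/side14z.png',cv2.resize(im[90:190,250:350,::-1],None,fx=6,fy=6,interpolation=cv2.INTER_CUBIC))
```

```text
t 16.6 q [ 0.74  0.91  1.13 -0.8   1.81 -0.82] b [316.7   4.1 106.2] pitch 150.1 side -0.002 -0.008 F [-2.5  2.7 10.2] w 13.2
```

View pics/side14z.png

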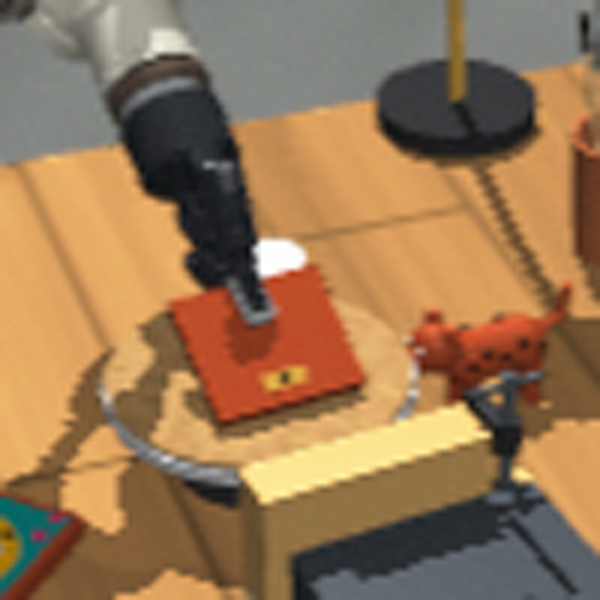

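Call:
{"method": "step_arm", "body": {
  "increments": "0 0 0.15 0 0 0;0 0 0.3 0 0 0;0 0 0.3 0 0 0"
}}

```text
t: 16.95
ee_pos: [0.4962, 0.3307, 0.1066]
tcp_rot: [-2.613, -0.137, 0.028]
force: [-1.0, 2.5, 4.0]
width: 0.0132
```

Call:
{"method": "step_arm", "body": {
  "claw": 1.5,
  "squeeze": 20,
  "increments": "0 0 0.1 0 0 0;0 0 0.1 0 0 0;0 0 0.1 0 0 0"
}}

```text
t: 17.25
ee_pos: [0.4961, 0.3306, 0.1063]
tcp_rot: [-2.613, -0.137, 0.03]
force: [0.4, 2.0, -0.2]
width: 0.0149
```

Call:
{"method": "step_arm", "body": {
  "claw": 1.8,
  "increments": "0 -0.1 0.15 0 0 0;0 -0.1 0.15 0 0 0;0 -0.1 0.15 0 0 0"
}}

```text
t: 17.55
ee_pos: [0.496, 0.3294, 0.1082]
tcp_rot: [-2.613, -0.136, 0.03]
force: [-0.5, 0.7, -1.1]
width: 0.0184
```

Run:
```python
from tip import *
st()
snap('wrist','wrist15')
```

```text
t 17.55 q [ 0.74  0.9   1.13 -0.8   1.81 -0.83] b [315.1   4.6 108.2] pitch 149.9 side -0.001 -0.005 F [-0.5  0.7 -1.1] w 18.4
```

View pics/wrist15.png

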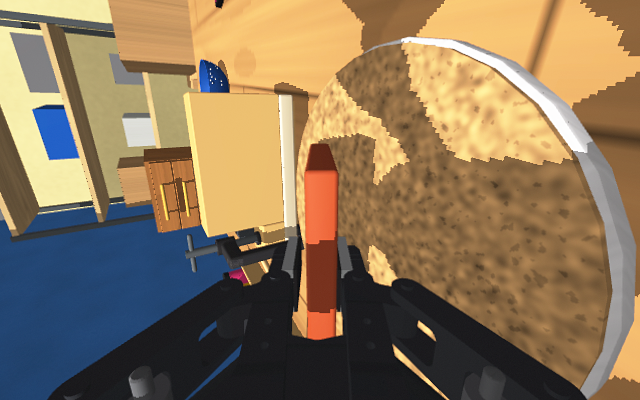

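Call:
{"method": "step_arm", "body": {
  "claw": 2.4,
  "increments": "0 -0.1 0.15 0 0 0;0 -0.15 0.24 0 0 0;0 -0.15 0.24 0 0 0"
}}

```text
t: 17.9
ee_pos: [0.4961, 0.328, 0.1109]
tcp_rot: [-2.613, -0.137, 0.029]
force: [-0.8, 0.8, -1.2]
width: 0.0239
```

Call:
{"method": "step_arm", "body": {
  "claw": 3.2,
  "increments": "0 -0.12 0.2 0 0 0;0 -0.2 0.35 0 0 0;0 -0.2 0.35 0 0 0"
}}

```text
t: 18.2
ee_pos: [0.4961, 0.3261, 0.1146]
tcp_rot: [-2.613, -0.137, 0.029]
force: [-0.6, -0.2, -1.2]
width: 0.0322
```

Call:
{"method": "step_arm", "body": {
  "claw": 4.2,
  "increments": "0 -0.15 0.25 0 0 0;0 -0.25 0.43 0 0 0;0 -0.25 0.43 0 0 0"
}}

```text
t: 18.5
ee_pos: [0.4962, 0.3236, 0.119]
tcp_rot: [-2.613, -0.137, 0.029]
force: [-1.0, 0.1, -1.0]
width: 0.0422
```

Run:
```python
from tip import *
st()
snap('wrist','wrist16')
```

```text
t 18.5 q [ 0.74  0.88  1.15 -0.8   1.81 -0.83] b [309.3   5.  119. ] pitch 149.9 side -0.001 -0.006 F [-1.   0.1 -1. ] w 42.2
```

View pics/wrist16.png

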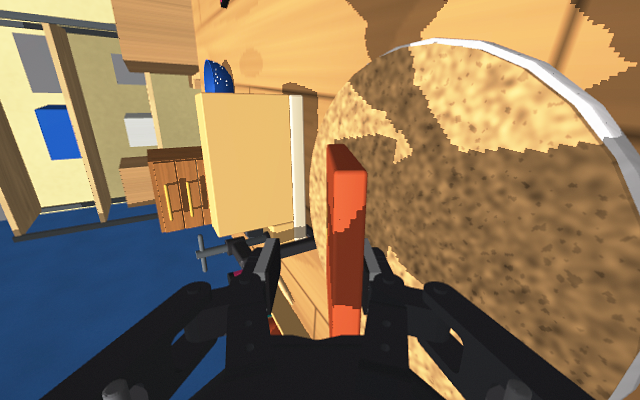

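Call:
{"method": "step_arm", "body": {
  "claw": 5.4,
  "increments": "0 -0.2 0.35 0 0 0;0 -0.3 0.52 0 0 0;0 -0.3 0.52 0 0 0"
}}

```text
t: 18.85
ee_pos: [0.4962, 0.3206, 0.1242]
tcp_rot: [-2.613, -0.137, 0.029]
force: [0.4, 0.5, -2.4]
width: 0.0541
```

Call:
{"method": "step_arm", "body": {
  "claw": 6.7,
  "increments": "0 -0.2 0.35 0 0 0;0 -0.32 0.56 0 0 0;0 -0.32 0.56 0 0 0"
}}

```text
t: 19.15
ee_pos: [0.4962, 0.3174, 0.1299]
tcp_rot: [-2.613, -0.137, 0.029]
force: [-0.3, 0.6, -2.2]
width: 0.0669
```

Call:
{"method": "step_arm", "body": {
  "claw": 8.0,
  "increments": "0 -0.2 0.35 0 0 0;0 -0.32 0.56 0 0 0;0 -0.32 0.56 0 0 0"
}}

```text
t: 19.45
ee_pos: [0.4962, 0.3142, 0.1355]
tcp_rot: [-2.613, -0.137, 0.029]
force: [-0.9, 1.1, -1.0]
width: 0.0798
```

Run:
```python
from tip import *
st()
snap('wrist','wrist17')
im,dp,M=snap('side','side17')
cv2.imwrite('pics/side17z.png',cv2.resize(im[90:190,250:350,::-1],None,fx=6,fy=6,interpolation=cv2.INTER_CUBIC))
```

```text
t 19.45 q [ 0.73  0.84  1.18 -0.81  1.81 -0.85] b [299.9   6.  135.5] pitch 149.9 side -0.001 -0.006 F [-0.9  1.1 -1. ] w 79.8
```

View pics/wrist17.png

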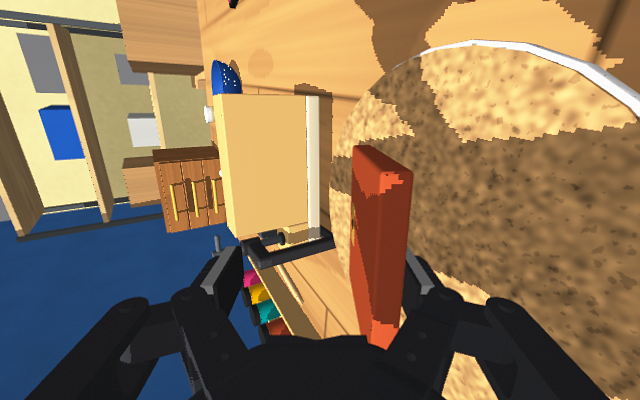

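View pics/side17z.png

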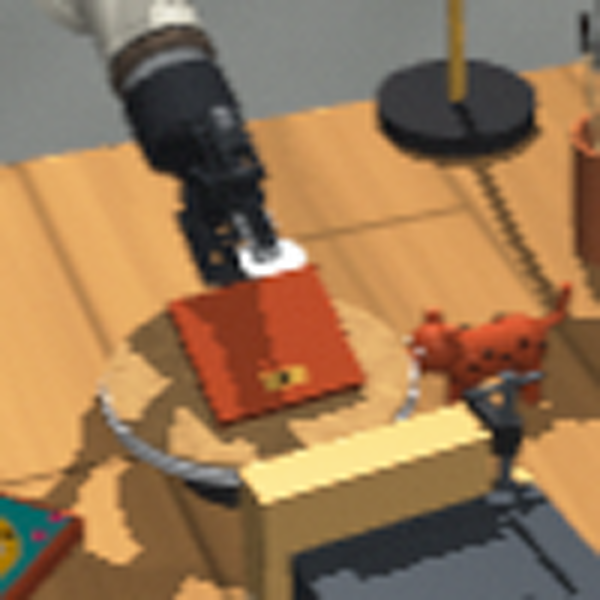

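```bash
cat > low.py <<'E'
from h import *
FP=np.array([267.,70.])
def tcp(t,a,s,w=80,back=12,FP=FP):
    r=np.radians(t);A=np.radians(a);y=np.array([-np.cos(A),-np.sin(A)]);j=np.array([np.sin(A),-np.cos(A)])
    E=FP+96*np.array([np.cos(r),np.sin(r)])
    tip=E+s*y
    return E+(s+back)*y-w/2*j, tip, tip+14.5*j, tip-w*j
def rows(L,FP=FP,w=80):
    o=bot.get_obs();R=cv2.Rodrigues(o['tcp_rot'])[0]
    for t,a,s in L:
        T,tip,out,up=tcp(t,a,s,w,FP=FP); d=(b2w((T[0],5,T[1]))-o['ee_pos']*1000)/10
        rv=np.degrees(Ro.from_matrix(Rt(180-a)@R.T).as_rotvec())
        print((t,a,s),T.round(1),'tip',tip.round(),'out z',out[1].round(1),'up',up.round(),'|',' '.join('%.2f'%x for x in d),' '.join('%.1f'%x for x in rv))
E
python3 - <<'E'
from low import *
rows([(30,30,23),(30,36,23),(30,42,23),(30,48,23),(30,54,23),(30,60,23),(28,62,23),(26,64,23),(24,66,22),(22,67,22),(20,68,21),(18,69,20),(16,70,18),(14,71,16),(12,72,13)])
E
```

```text
(30, 30, 23) [299.8 135.1] tip [330. 106.] out z 93.9 up [290. 176.] | 0.10 -0.02 -0.01 -0.2 0.3 0.1
(30, 36, 23) [298.3 129.8] tip [332. 104.] out z 92.8 up [285. 169.] | 0.12 -0.17 -0.54 5.8 0.9 0.1
(30, 42, 23) [297.4 124.3] tip [333. 103.] out z 91.8 up [280. 162.] | 0.13 -0.26 -1.09 11.8 1.6 0.1
(30, 48, 23) [297.  118.8] tip [335. 101.] out z 91.2 up [275. 154.] | 0.13 -0.30 -1.64 17.8 2.2 0.1
(30, 54, 23) [297.2 113.2] tip [337.  99.] out z 90.9 up [272. 146.] | 0.13 -0.28 -2.20 23.7 2.8 0.1
(30, 60, 23) [298.  107.7] tip [339.  98.] out z 90.8 up [269. 138.] | 0.12 -0.20 -2.75 29.7 3.4 0.2
(28, 62, 23) [300.  102.9] tip [341.  95.] out z 88.0 up [270. 132.] | 0.10 0.00 -3.23 31.7 3.6 0.2
(26, 64, 23) [302.   98.2] tip [343.  91.] out z 85.1 up [271. 126.] | 0.08 0.20 -3.70 33.7 3.8 0.2
(24, 66, 22) [304.3  94.3] tip [346.  89.] out z 83.1 up [273. 121.] | 0.06 0.43 -4.09 35.7 4.0 0.2
(22, 67, 22) [305.9  90.3] tip [347.  86.] out z 80.0 up [274. 117.] | 0.04 0.59 -4.49 36.6 4.1 0.2
(20, 68, 21) [307.8  87.2] tip [349.  83.] out z 77.9 up [275. 113.] | 0.02 0.77 -4.80 37.6 4.2 0.2
(18, 69, 20) [309.5  84.1] tip [351.  81.] out z 75.8 up [276. 110.] | 0.00 0.94 -5.11 38.6 4.3 0.2
(16, 70, 18) [311.4  82. ] tip [353.  80.] out z 74.6 up [278. 107.] | -0.02 1.14 -5.32 39.6 4.5 0.2
(14, 71, 16) [313.2  79.8] tip [355.  78.] out z 73.4 up [279. 104.] | -0.04 1.31 -5.54 40.6 4.6 0.2
(12, 72, 13) [315.1  78.5] tip [357.  78.] out z 73.1 up [281. 102.] | -0.06 1.51 -5.67 41.6 4.7 0.2
```

Call:
{"method": "step_arm", "body": {
  "increments": "0 -0.1 -0.25 2.8 0.3 0;0 -0.17 -0.54 5.8 0.5 0;0 -0.22 -0.8 8.8 1 0;0 -0.26 -1.09 11.8 1.3 0;0 -0.3 -1.4 14.8 1.6 0;0 -0.3 -1.64 17.8 2 0;0 -0.3 -1.92 20.8 2.3 0;0 -0.28 -2.2 23.7 2.6 0;0 -0.24 -2.5 26.7 3 0;0 -0.2 -2.75 29.7 3.3 0"
}}

```text
t: 20.55
ee_pos: [0.496, 0.3124, 0.1076]
tcp_rot: [-2.091, -0.107, 0.061]
force: [-0.3, 0.3, -1.0]
width: 0.08
```

Run:
```python
from low import *
st()
snap('wrist','wrist18')
im,dp,M=snap('side','side18')
cv2.imwrite('pics/side18z.png',cv2.resize(im[90:190,250:350,::-1],None,fx=6,fy=6,interpolation=cv2.INTER_CUBIC))
rows([(30,60,23),(28,62,23),(26,64,23),(24,66,22),(22,67,22),(20,68,21),(18,69,20),(16,70,18),(14,71,16),(12,72,13)])
```

```text
t 20.55 q [ 0.59  0.55  1.44 -0.46  1.43 -0.95] b [298.2   6.3 107.6] pitch 119.9 side 0.001 -0.003 F [-0.3  0.3 -1. ] w 80.0
(30, 60, 23) [298.  107.7] tip [339.  98.] out z 90.8 up [269. 138.] | 0.09 0.06 -0.07 -0.0 0.1 0.2
(28, 62, 23) [300.  102.9] tip [341.  95.] out z 88.0 up [270. 132.] | 0.07 0.27 -0.55 2.0 0.3 0.2
(26, 64, 23) [302.   98.2] tip [343.  91.] out z 85.1 up [271. 126.] | 0.04 0.46 -1.03 3.9 0.5 0.2
(24, 66, 22) [304.3  94.3] tip [346.  89.] out z 83.1 up [273. 121.] | 0.02 0.69 -1.42 5.9 0.7 0.3
(22, 67, 22) [305.9  90.3] tip [347.  86.] out z 80.0 up [274. 117.] | 0.00 0.85 -1.81 6.9 0.8 0.3
(20, 68, 21) [307.8  87.2] tip [349.  83.] out z 77.9 up [275. 113.] | -0.02 1.04 -2.12 7.9 0.9 0.3
(18, 69, 20) [309.5  84.1] tip [351.  81.] out z 75.8 up [276. 110.] | -0.03 1.21 -2.43 8.9 1.0 0.3
(16, 70, 18) [311.4  82. ] tip [353.  80.] out z 74.6 up [278. 107.] | -0.05 1.40 -2.65 9.9 1.1 0.3
(14, 71, 16) [313.2  79.8] tip [355.  78.] out z 73.4 up [279. 104.] | -0.07 1.58 -2.86 10.9 1.2 0.3
(12, 72, 13) [315.1  78.5] tip [357.  78.] out z 73.1 up [281. 102.] | -0.09 1.77 -2.99 11.9 1.3 0.3
```

View pics/wrist18.png

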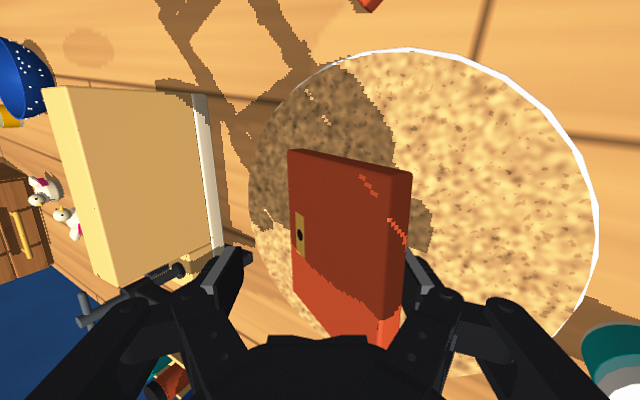

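View pics/side18z.png

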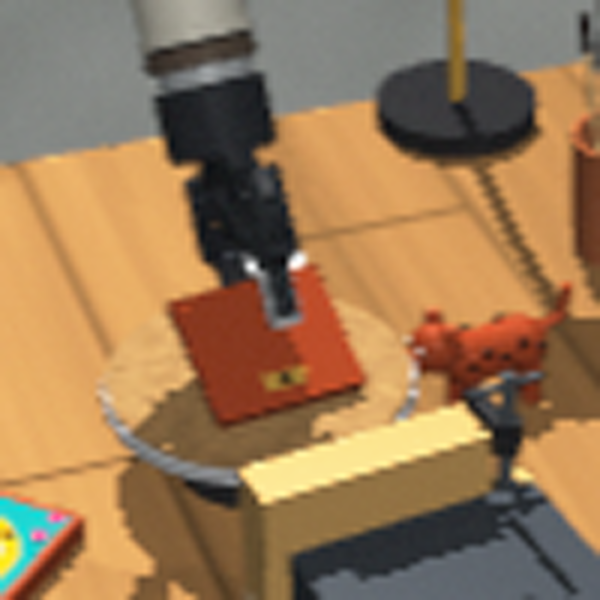

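Excellent: plaque hasn't moved, its edge rests on the lower finger (pixel ~(405,260) in the wrist view). Lower along the table.

Call:
{"method": "step_arm", "body": {
  "increments": "0 0.12 -0.3 1 0.1 0;0 0.27 -0.55 2 0.2 0;0 0.46 -1.03 3.9 0.4 0;0 0.69 -1.42 5.9 0.6 0;0 0.85 -1.81 6.9 0.7 0;0 1.04 -2.12 7.9 0.8 0;0 1.04 -2.12 7.9 0.8 0"
}}

```text
t: 21.35
ee_pos: [0.496, 0.3224, 0.086]
tcp_rot: [-1.954, -0.099, 0.066]
force: [-1.1, 1.2, -1.2]
width: 0.0802
```

Run:
```python
from low import *
st()
snap('wrist','wrist19')
im,dp,M=snap('side','side19')
cv2.imwrite('pics/side19z.png',cv2.resize(im[90:190,250:350,::-1],None,fx=6,fy=6,interpolation=cv2.INTER_CUBIC))
rows([(20,68,21),(18,69,20),(16,70,18),(14,71,16),(12,72,13)])
```

```text
t 21.35 q [ 0.55  0.52  1.49 -0.36  1.32 -1.  ] b [308.2   5.3  86. ] pitch 112.0 side 0.001 -0.004 F [-1.1  1.2 -1.2] w 80.2
(20, 68, 21) [307.8  87.2] tip [349.  83.] out z 77.9 up [275. 113.] | 0.03 -0.05 0.09 0.1 0.1 0.2
(18, 69, 20) [309.5  84.1] tip [351.  81.] out z 75.8 up [276. 110.] | 0.01 0.12 -0.22 1.1 0.2 0.2
(16, 70, 18) [311.4  82. ] tip [353.  80.] out z 74.6 up [278. 107.] | -0.01 0.32 -0.44 2.1 0.3 0.2
(14, 71, 16) [313.2  79.8] tip [355.  78.] out z 73.4 up [279. 104.] | -0.03 0.49 -0.66 3.1 0.4 0.2
(12, 72, 13) [315.1  78.5] tip [357.  78.] out z 73.1 up [281. 102.] | -0.05 0.68 -0.78 4.1 0.5 0.2
```

View pics/wrist19.png

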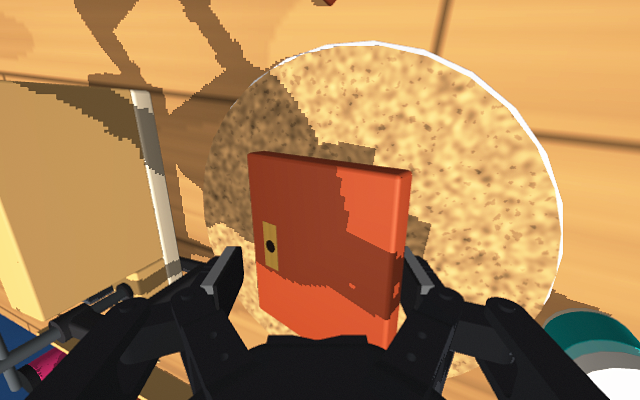

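View pics/side19z.png

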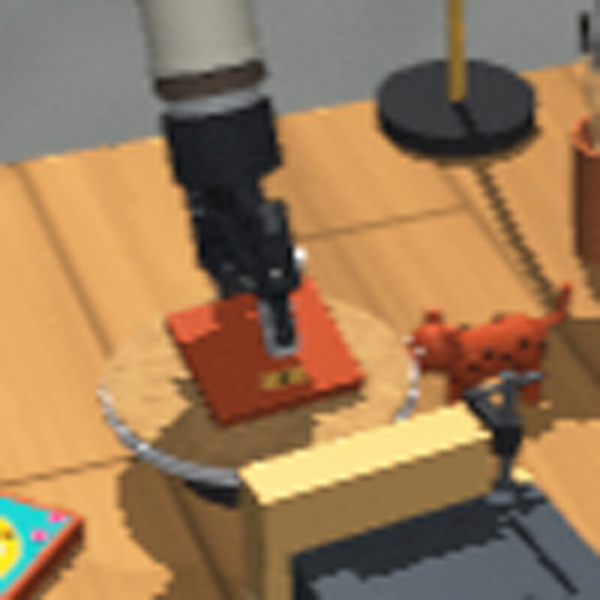

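Call:
{"method": "step_arm", "body": {
  "increments": "0 0.12 -0.2 1.1 0.1 0.1;0 0.2 -0.32 1.6 0.2 0.2;0 0.32 -0.44 2.1 0.2 0.2;0 0.4 -0.55 2.6 0.3 0.2;0 0.49 -0.66 3.1 0.3 0.2;0 0.6 -0.72 3.6 0.4 0.2;0 0.68 -0.78 4.1 0.4 0.2;0 0.68 -0.78 4.1 0.4 0.2"
}}

```text
t: 22.25
ee_pos: [0.4961, 0.3294, 0.0786]
tcp_rot: [-1.882, -0.1, 0.07]
force: [-0.6, 0.3, -0.7]
width: 0.0797
```

Run:
```python
from low import *
st()
snap('wrist','wrist20')
im,dp,M=snap('side','side20')
cv2.imwrite('pics/side20z.png',cv2.resize(im[90:190,250:350,::-1],None,fx=6,fy=6,interpolation=cv2.INTER_CUBIC))
rows([(12,72,13),(10,73,10),(8,74,8),(6,76,5),(5,76,3),(4,76,2),(3,76,0),(2,76,-3),(0,76,-5)])
```

```text
t 22.25 q [ 0.53  0.5   1.52 -0.3   1.27 -1.04] b [315.1   4.5  78.6] pitch 107.9 side -0.001 -0.001 F [-0.6  0.3 -0.7] w 79.7
(12, 72, 13) [315.1  78.5] tip [357.  78.] out z 73.1 up [281. 102.] | -0.05 -0.00 -0.01 -0.0 0.1 -0.0
(10, 73, 10) [316.9  77.3] tip [359.  77.] out z 72.9 up [282. 100.] | -0.07 0.17 -0.13 0.9 0.2 -0.0
(8, 74, 8) [318.1  75.2] tip [360.  76.] out z 71.7 up [283.  98.] | -0.08 0.29 -0.34 1.9 0.3 -0.0
(6, 76, 5) [319.5  73.2] tip [361.  75.] out z 71.7 up [284.  95.] | -0.10 0.44 -0.54 3.9 0.5 -0.0
(5, 76, 3) [320.2  73.5] tip [362.  75.] out z 71.9 up [284.  95.] | -0.11 0.50 -0.51 3.9 0.5 -0.0
(4, 76, 2) [320.6  72.8] tip [362.  75.] out z 71.2 up [285.  94.] | -0.11 0.54 -0.58 3.9 0.5 -0.0
(3, 76, 0) [321.2  73.1] tip [363.  75.] out z 71.5 up [285.  94.] | -0.12 0.60 -0.55 3.9 0.5 -0.0
(2, 76, -3) [322.   74.3] tip [364.  76.] out z 72.8 up [286.  96.] | -0.12 0.68 -0.43 3.9 0.5 -0.0
(0, 76, -5) [322.5  72.9] tip [364.  75.] out z 71.3 up [287.  94.] | -0.13 0.73 -0.57 3.9 0.5 -0.0
```

View pics/wrist20.png

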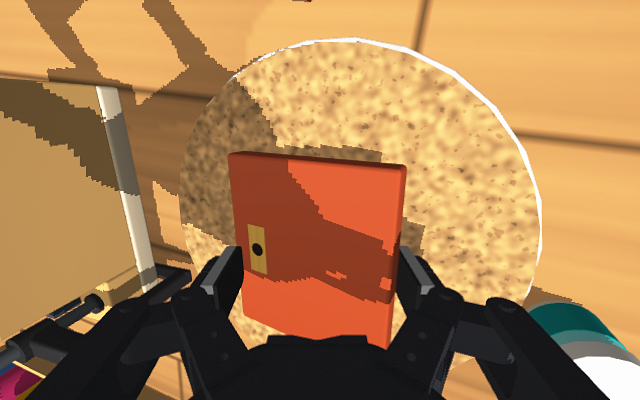

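View pics/side20z.png

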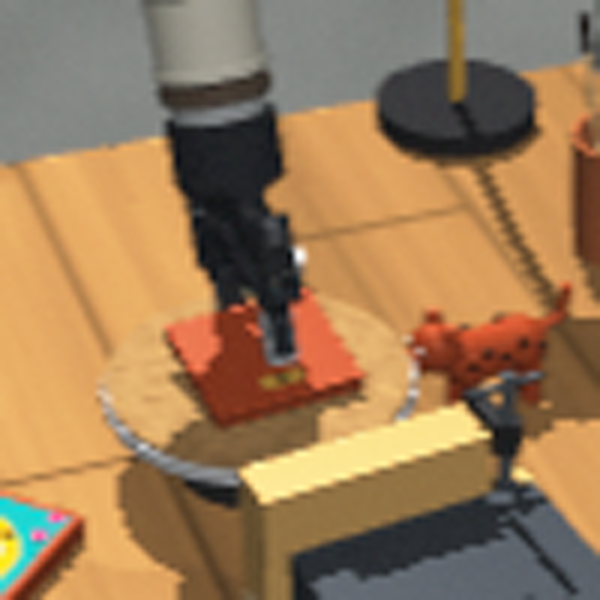

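Call:
{"method": "step_arm", "body": {
  "increments": "0 0.08 -0.07 0.5 0 0;0 0.17 -0.13 0.9 0.1 0;-0.1 0.23 -0.24 1.4 0.1 0;-0.1 0.29 -0.34 1.9 0.2 0;-0.1 0.36 -0.42 2.9 0.3 0;-0.1 0.44 -0.5 3.9 0.4 0;-0.1 0.44 -0.5 3.9 0.4 0"
}}

```text
t: 23.05
ee_pos: [0.4954, 0.3334, 0.0738]
tcp_rot: [-1.813, -0.096, 0.072]
force: [-0.3, 0.3, -0.3]
width: 0.0797
```

Run:
```python
from low import *
st()
snap('wrist','wrist21')
rows([(6,76,5),(3,76,0),(0,76,-5)])
```

```text
t 23.05 q [ 0.51  0.48  1.55 -0.24  1.22 -1.07] b [319.2   4.8  73.8] pitch 104.0 side -0.002 -0.001 F [-0.3  0.3 -0.3] w 79.7
(6, 76, 5) [319.5  73.2] tip [361.  75.] out z 71.7 up [284.  95.] | -0.02 0.03 -0.06 0.0 0.1 0.0
(3, 76, 0) [321.2  73.1] tip [363.  75.] out z 71.5 up [285.  94.] | -0.04 0.19 -0.07 0.0 0.1 0.0
(0, 76, -5) [322.5  72.9] tip [364.  75.] out z 71.3 up [287.  94.] | -0.05 0.33 -0.09 0.0 0.1 0.0
```

View pics/wrist21.png

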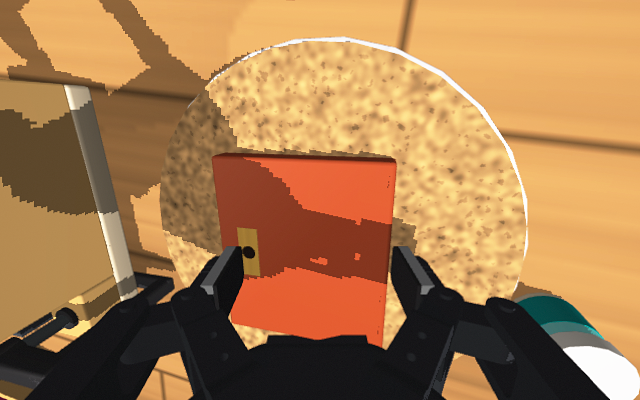

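Call:
{"method": "step_arm", "body": {
  "increments": "0 0.05 -0.05 0 0 0;0 0.1 -0.1 0 0 0;0 0.15 -0.1 0 0 0;0 0.2 -0.1 0 0 0;0 0.25 -0.1 0 0 0;0 0.3 -0.1 0 0 0;-0.1 0.4 -0.1 0 0 0;-0.1 0.5 -0.1 0 0 0"
}}

```text
t: 23.9
ee_pos: [0.494, 0.3389, 0.0726]
tcp_rot: [-1.814, -0.096, 0.073]
force: [-0.2, 0.5, 0.0]
width: 0.0802
```

Run:
```python
from low import *
st()
im,dp,M=snap('wrist','wrist22')
cv2.imwrite('pics/w22z.png',cv2.resize(im[140:350,180:460,::-1],None,fx=2.8,fy=2.8,interpolation=cv2.INTER_CUBIC))
```

```text
t 23.9 q [ 0.51  0.49  1.54 -0.24  1.22 -1.07] b [324.8   5.6  72.6] pitch 104.0 side -0.001 -0.0 F [-0.2  0.5  0. ] w 80.2
```

View pics/w22z.png

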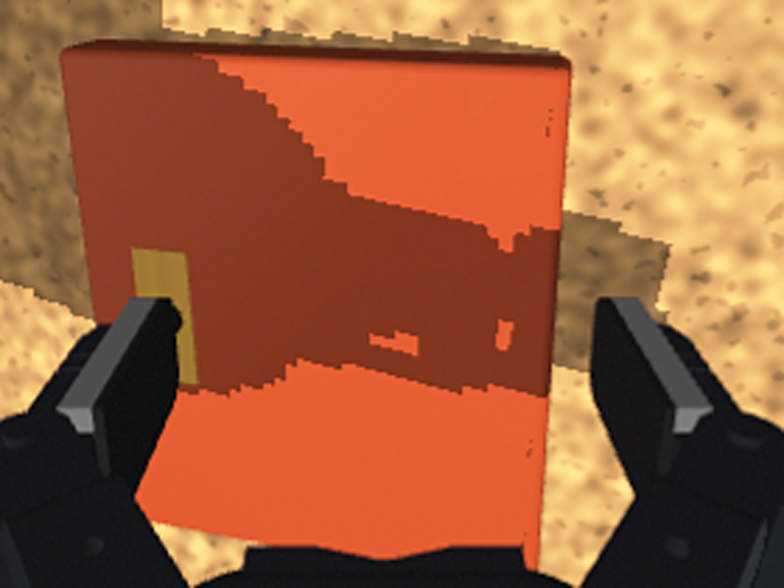

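Run:
```python
from low import *
a=np.load('pics/wrist22.npz');im=a['im'];M=(a['k'],a['d'],a['T']);dp=a['dp']
v,u=np.mgrid[0:400,0:640];o,rr=ray('',np.stack([u,v],-1).reshape(-1,2),M);X=(o+rr*dp.reshape(-1)[:,None]).reshape(400,640,3)
hsv=cv2.cvtColor(im,cv2.COLOR_RGB2HSV)
m=((hsv[...,0]<9)&(hsv[...,1]>170)&(u>205)&(u<372)&(v>165)&(v<330)).astype(np.uint8); m=cv2.erode(m,np.ones((5,5)))>0
P=X[m]*1000; A=np.c_[P[:,:2],np.ones(len(P))]; c=np.linalg.lstsq(A,P[:,2],rcond=None)[0]
print('slope deg',np.degrees(np.arctan(c[:2])),'in board',np.degrees(BR[:2,:2].T@c[:2]),'z mean',P[:,2].mean())
k=((u>450)&(u<490)&(v>130)&(v<250));print('cork z',np.median(X[k][:,2]))
print((w2b(np.median(X[k],0))))
```

```text
slope deg [-2.75671972  1.94566468] in board [2.2241285  2.54028009] z mean 84.89274000913467
cork z 0.07034557635204777
[399.27094601  47.06047484  70.34557635]
```

Run:
```python
from low import *
a=np.load('pics/wrist22.npz');im=a['im'];M=(a['k'],a['d'],a['T']);dp=a['dp']
v,u=np.mgrid[0:400,0:640];o,rr=ray('',np.stack([u,v],-1).reshape(-1,2),M);X=(o+rr*dp.reshape(-1)[:,None]).reshape(400,640,3)*1000
hsv=cv2.cvtColor(im,cv2.COLOR_RGB2HSV)
def fit(m,n):
    P=X[m];
    for _ in range(3):
        A=np.c_[P[:,:2]-P[:,:2].mean(0),np.ones(len(P))]; c=np.linalg.lstsq(A,P[:,2],rcond=None)[0]; r=P[:,2]-A@c; P=P[abs(r)<2.5*r.std()]
    print(n,len(P),'board slopes',np.degrees(BR[:2,:2].T@c[:2]).round(2),'z',c[2].round(1),'res',r.std().round(2))
m=((hsv[...,0]<9)&(hsv[...,1]>170)&(u>205)&(u<372)&(v>165)&(v<330)).astype(np.uint8); m=cv2.erode(m,np.ones((5,5)))>0
fit(m&(X[...,2]>70),'plaque')
k=(abs(X[...,2]-70)<8)&(u>420)&(u<500)&(v>90)&(v<230);fit(k,'cork right')
k=(abs(X[...,2]-70)<8)&(u>220)&(u<480)&(v>60)&(v<135);fit(k,'cork top')
```

```text
plaque 21805 board slopes [0.04 0.03] z 84.4 res 0.51
cork right 8993 board slopes [-0.24 -0.02] z 70.4 res 0.64
cork top 16298 board slopes [0.03 0.05] z 70.4 res 0.62
```

Call:
{"method": "step_arm", "body": {
  "increments": "0 0.2 0.1 0 0 0;0 0.5 0.3 0 0 0;-0.1 0.8 0.8 0 0 0;-0.1 1 1.8 0 0 0;-0.1 1 3.5 0 0 0;-0.1 1 6 0 0 0;-0.1 1 9 0 0 0;-0.1 1 12 0 0 0;-0.1 1 15 0 0 0;-0.1 1 15 0 0 0"
}}

```text
t: 24.95
ee_pos: [0.4958, 0.3503, 0.2301]
tcp_rot: [-1.809, -0.104, 0.063]
force: [1.0, 0.7, 2.0]
width: 0.0803
```

Run:
```python
from low import *
st()
im,dp,M=snap('wrist','wrist23')
im,dp,M=snap('side','side23'); im,dp,M=snap('top','top23')
```

```text
t 24.95 q [ 0.53  0.34  1.4  -0.22  1.49 -1.12] b [335.9   2.6 230.1] pitch 103.8 side -0.012 -0.003 F [1.  0.7 2. ] w 80.3
```

View pics/wrist23.png

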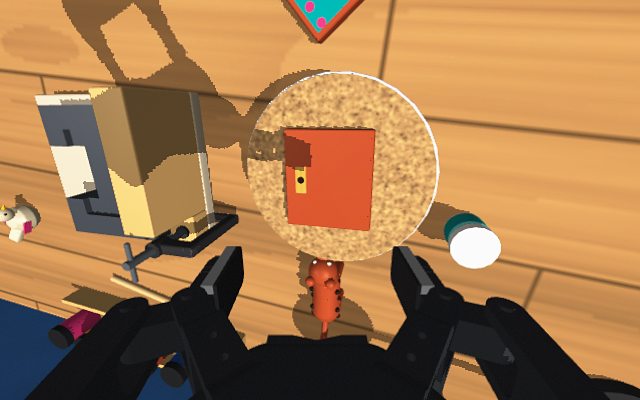

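View pics/side23.png

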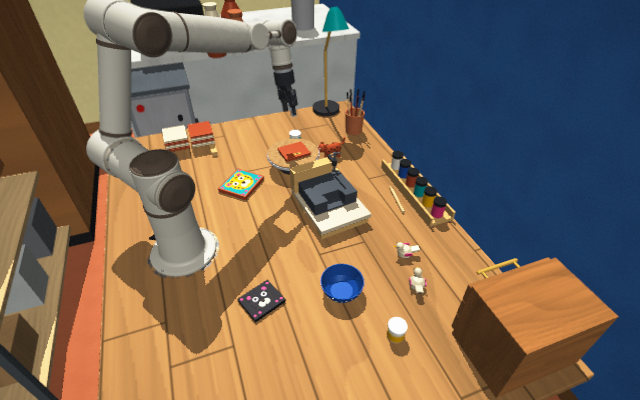

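View pics/top23.png

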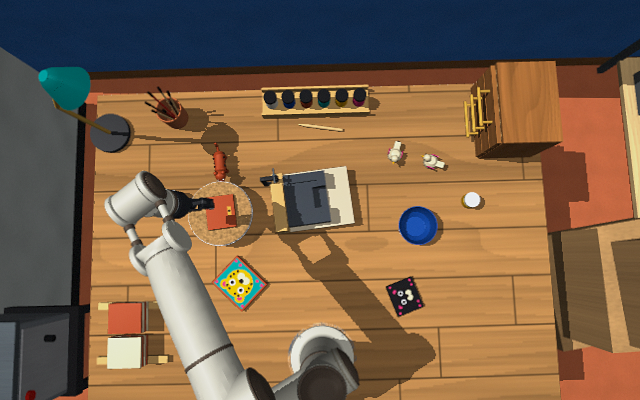

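Run:
```python
from low import *
a=np.load('pics/wrist23.npz');im=a['im'];M=(a['k'],a['d'],a['T']);dp=a['dp']
hsv=cv2.cvtColor(im,cv2.COLOR_RGB2HSV);v,u=np.mgrid[0:400,0:640]
m=((hsv[...,0]<9)&(hsv[...,1]>170)&(u>270)&(u<390)&(v>115)&(v<240)).astype(np.uint8);m=cv2.morphologyEx(m,cv2.MORPH_CLOSE,np.ones((9,9)))
c=max(cv2.findContours(m,0,1)[0],key=cv2.contourArea).reshape(-1,2)
r=cv2.minAreaRect((onz('',c,.084,M)[:,:2]*1000).astype(np.float32));b=cv2.boxPoints(r);print(r)
o,rr=ray('',np.stack([u,v],-1).reshape(-1,2),M);X=(o+rr*dp.reshape(-1)[:,None]).reshape(400,640,3)*1000
k=((abs(X[...,2]-70)<10)|(m>0))&(u>235)&(u<450)&(v>60)&(v<265);k=cv2.morphologyEx(k.astype(np.uint8),cv2.MORPH_OPEN,np.ones((5,5)))
c=max(cv2.findContours(k,0,1)[0],key=cv2.contourArea).reshape(-1,2);W=onz('',c,.07,M)[:,:2]*1000
A=np.c_[2*W,np.ones(len(W))];s=np.linalg.lstsq(A,(W**2).sum(1),rcond=None)[0];print('wheel',s[:2],np.sqrt(s[2]+s[0]**2+s[1]**2))
print('corner radii',np.hypot(*(b-s[:2]).T))
```

```text
((495.0545654296875, 325.46136474609375), (109.36763000488281, 95.27000427246094), 6.315694808959961)
wheel [493.20787027 330.24753425] 107.33310190193568
corner radii [68.33745033 74.93418175 76.82093866 70.40114754]
```

Every plaque corner is within 77 mm of the wheel centre, against a cork radius of 107 mm. The plaque is flat and back side up, and the arm is clear.

Run:
```python
from h import *
st(); print(bot.hand_in())
```

```text
t 25.1 q [ 0.53  0.34  1.41 -0.22  1.49 -1.12] b [334.7   5.6 222.9] pitch 104.0 side -0.002 -0.0 F [-0.2  0.1 -0.6] w 80.2
the job is handed in; nothing more can be done
None
```

The plaque now lies flat on the cork of the banding wheel, back side up and wholly on it. I handed the job in at 25.1 s of the 56 s allowed.

**How it went:**
- **Tipping up:** I put one finger under the plaque's edge at the notch, lifted that edge and tipped the plaque up until it leaned on the block. I then opened the fingers, and it stayed leaning there unheld.
- **Turning over:** I gripped it by its top edge, lifted it over the block and turned it over above the wheel. I set the far edge down first and let the near edge down slowly on one finger.

**Last checks:**
- **Flatness:** the tilt measured under 0.1°. My first tilt fit gave about 2.5°, but it included stray depth readings; refitting without them gave the flat result. The back face is 14 mm above the cork, which matches the plaque's thickness.
- **Position:** all four corners are 68–77 mm from the wheel's centre, and the cork's radius is 107 mm.
- **Clearance:** the gripper is about 14 cm above the plaque and touching nothing, with near-zero force.
- **Other things:** they look unmoved in the side and top pictures, though I did not measure them.
- **Forces:** the highest contact force I read was about 10 N, when the edge touched down.
- **Last drop:** as the finger slid out, the near edge may have dropped the last few millimetres; I did not measure it.

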